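# Re-pin the seat hinges on the trim bench

## Robot

A 6-joint arm with a two-finger parallel gripper is mounted at the origin on the work surface. World frame = base frame: x ahead of the robot, y to its left, z up, the work surface at z = 0. Lengths are in m, angles in rad, forces in N, time in s.
With the tool pointing down it reaches from about 0.275 to 0.775 m from the base axis. Payload 14.6 kg.
Tool frame: the origin (TCP) lies at the very end of the fingers, on their centre line; the grasp point (between the pads) lies 19 mm behind it (hold_point_z is the distance from the TCP to the grasp point, in m); z points along the fingers, y is the line along which they close (so a half turn about z gives the same grasp; the last joint's range is limited). The gripper opens to 85 mm and grips with 20 to 120 N. Pads are 22 mm wide; open, the fingers measure 114 mm over their backs; the gripper's body (76 mm by 85 mm) begins 54 mm behind the grasp point. The pads swing forward as they close: fully open they stand 13 mm farther back than shut.
Start: joints at [1.159, 0.263, -0.048, 1.259, 0, 1.415], TCP at [0.133, 0.508, 0.231] pointing down, gripper open.
Joint ranges: [-2.65, 2.65], [-0.89, 1.7], [-1.18, 1.37], [-2.13, 2.11], [-1.35, 1.29], [-3.14, 3.14]. Speed limits (rad/s): [1.89, 1.89, 2.57, 2.79, 3.14, 3.14].

## Interface

Orientations are given as a unit quaternion [w, x, y, z].
In Python, from rig import * gives the robot as it stands.
- The arm moves only by the tool apply_moves, never from a script. Its argument "rows" is a list of rows, each a list of 4 numbers: the shift along the tool's x, y, z in cm, then the turn about the tool's z in rad. In form: [[dx, dy, dz, yaw], ...]. A call has 1 to 8 rows; each row is the pose to reach, as a shift and turn from the pose commanded when the call began, along the tool's axes at that moment; what a row does not reach only later rows make up. A row lasts 1/12 s, in which the tool goes at most 41.7 mm and 7.16 degrees, less where a joint would pass 70% of its speed; a pose out of reach is approached as far as the arm can. A call with a gripper value outside its range is refused whole. "jaw" is the closure, from -1 (fully open) to 1 (shut), set as the call begins (left out, the last holds). The fingers move at their own pace and stop on an object; "newtons" is the grip in N (left out, the last holds). Time passes only in rows, so rows that repeat a pose let the fingers close. It gives the time, the measured TCP pose, the force, the opening and the grip force at its end, in the units of the state.
- state(): the state, without advancing time (a new reading comes with each control period).
- capture(name): name is "scene" or "side" or "wrist"; returns a dict with "pixels" (420x560x3 uint8, red, green, blue), "mtx" (3x3 intrinsics, pixels), "camera_from_world" (4x4, takes a point from world to camera coordinates). Camera axes: x right, y down, z forward; pixel columns grow to the right and rows downward; lengths in m; the calibration is good to about 2 mm. A picture is of the moment at which its call begins. There is no depth.
- sign_off(): hands the job in; it is judged then, once.
Trained networks look in a picture, given as the dict that the camera call returned (one of the last four; its "shot" number tells which), for a name from the list of things; names that differ only in an ending like _2 or _b are one class to them, and where a whole thing is asked for, a point or a joint stands for the part that bears it (a point fixed in the world has none). Each returns a list of dicts, best first, with "conf" (0 to 1); they miss things now and then, are a little off and sometimes report something else, mostly with a low value. They report only what shows in the picture. A call takes as long as a camera call. They do not tell look-alikes from the thing itself.
- boxes_of(picture, query): "bbox" ([left, top, right, bottom] in pixels, round what is visible of it).
- mark_of(picture, query): "uv" ([column, row] in pixels: a listed point, or the origin of a listed thing).
The state is a dict: "t": time; "q": joint angles; "joint_vel": joint speeds; "tau": joint torques, N m; "ee_pos": TCP position; "tcp_rot": TCP orientation; "wrist_force": force on the tool from outside, world axes, zero at the start; "ft_torque": the same for the moment, N m; "grip_width": finger opening in m; "finger_force": force on a finger pad.
Only numpy, scipy, OpenCV 4.12 (cv2) and the standard library are available. Lean on these libraries where they do the work, as an engineer would, in place of code of your own. Each camera call takes 0.05 s, during which the arm holds its last target. There are 200 camera calls.

## Task

Pull the three black plugs out of the fixed hinge halves on the jig board and put them in the blue tray. Then lift each painted hinge half on the rack (two or three hang there) up and off its peg, set its foot flat in the nest of the fixed half of the same colour so that the knuckles are in line, and push a pin from the wooden block down through both knuckles until its brass head sits fully home; unused pins are spare. Leave the other things on the bench alone.

Things in the scene. Friction and masses are not known exactly. Their poses are not given: they have to be found in the camera images.
- rack: Fixed steel rack with 3 flat pegs that stick out in its -x direction (to the robot) at y = -120, 0, +120 mm: 16 mm wide, 8 mm thick, top 106 mm above the bench, tip at x = -12; on each, two 5 mm high lips (x = +-7 to 12) keep the hung web between them. Beam at x = 60, 112 mm high. Origin: on the bench below the middle peg's hanging place; z up.
- pinblock: Dark wooden block, 100 x 100 x 46 mm high, 0.9 kg, standing loose on the bench; four 13.5 mm square holes 44 mm deep at x = +-25, y = +-25 mm, where the four hinge pins stand with their shoulders on its top. Origin: centre of its underside; z up.
- half_red: Loose red hinge half, 0.3 kg, may be absent. Upside-down T: steel foot 44 (x) by 76 mm (y -46 to 30), 6 thick; red web 8 mm thick (x +-4), y -40 to 26 up to z 38, then a frame y +-22 up to z 110 with a window (y +-14, z 38 to 68) that hangs on a peg. Origin: underside of the foot below the window's middle, z up. Hung, it is parallel to the rack, origin 38 mm over the bench.
- half_red_bore (a point): Mouth of the red half's upper knuckle, a 22 x 22 mm block with a vertical through bore 13 mm wide, its body from 32 to 54 mm above the foot's underside; this point is on the bore's axis on its top: x 0, y +46, z 54 mm from the half's origin. Grip the half by its solid tab over the window (z 68 to 110, y +-22, 8 mm thick), above the peg's lips; to unhook, lift 12 to 18 mm, then draw 45 mm in the rack's -x.
- seat_red: Fixed red hinge half on the jig board: nest with flared walls 13 mm high for the foot (1 mm play at the floor, 5 mm at the top) and, at y = +46 mm, the lower knuckle, 22 x 22 x 31 mm high, bore 13 mm; a spring in it makes the pin's last 10 to 15 mm stiff (a few N). Origin: nest floor, 10 mm above the bench; a seated half has this same origin and yaw (not turned round). z up, x away from the robot.
- half_blue: Loose blue hinge half, 0.3 kg, may be absent. Upside-down T: steel foot 44 (x) by 76 mm (y -46 to 30), 6 thick; blue web 8 mm thick (x +-4), y -40 to 26 up to z 38, then a frame y +-22 up to z 110 with a window (y +-14, z 38 to 68) that hangs on a peg. Origin: underside of the foot below the window's middle, z up. Hung, it is parallel to the rack, origin 38 mm over the bench.
- half_blue_bore (a point): Mouth of the blue half's upper knuckle, a 22 x 22 mm block with a vertical through bore 13 mm wide, its body from 32 to 54 mm above the foot's underside; this point is on the bore's axis on its top: x 0, y +46, z 54 mm from the half's origin. Grip the half by its solid tab over the window (z 68 to 110, y +-22, 8 mm thick), above the peg's lips; to unhook, lift 12 to 18 mm, then draw 45 mm in the rack's -x.
- seat_blue: Fixed blue hinge half on the jig board: nest with flared walls 13 mm high for the foot (1 mm play at the floor, 5 mm at the top) and, at y = +46 mm, the lower knuckle, 22 x 22 x 31 mm high, bore 13 mm; a spring in it makes the pin's last 10 to 15 mm stiff (a few N). Origin: nest floor, 10 mm above the bench; a seated half has this same origin and yaw (not turned round). z up, x away from the robot.
- half_yellow: Loose yellow hinge half, 0.3 kg, may be absent. Upside-down T: steel foot 44 (x) by 76 mm (y -46 to 30), 6 thick; yellow web 8 mm thick (x +-4), y -40 to 26 up to z 38, then a frame y +-22 up to z 110 with a window (y +-14, z 38 to 68) that hangs on a peg. Origin: underside of the foot below the window's middle, z up. Hung, it is parallel to the rack, origin 38 mm over the bench.
- half_yellow_bore (a point): Mouth of the yellow half's upper knuckle, a 22 x 22 mm block with a vertical through bore 13 mm wide, its body from 32 to 54 mm above the foot's underside; this point is on the bore's axis on its top: x 0, y +46, z 54 mm from the half's origin. Grip the half by its solid tab over the window (z 68 to 110, y +-22, 8 mm thick), above the peg's lips; to unhook, lift 12 to 18 mm, then draw 45 mm in the rack's -x.
- seat_yellow: Fixed yellow hinge half on the jig board: nest with flared walls 13 mm high for the foot (1 mm play at the floor, 5 mm at the top) and, at y = +46 mm, the lower knuckle, 22 x 22 x 31 mm high, bore 13 mm; a spring in it makes the pin's last 10 to 15 mm stiff (a few N). Origin: nest floor, 10 mm above the bench; a seated half has this same origin and yaw (not turned round). z up, x away from the robot.
- plug_red: Black plastic transit plug standing in a fixed half's bore at the start: a stub 10 mm across and 9 mm long under a round head 18 mm across and 26 mm tall; 15 g. Origin: the stub's lower end, z towards the head. It pulls straight up.
- plug_blue: Black plastic transit plug standing in a fixed half's bore at the start: a stub 10 mm across and 9 mm long under a round head 18 mm across and 26 mm tall; 15 g. Origin: the stub's lower end, z towards the head. It pulls straight up.
- plug_yellow: Black plastic transit plug standing in a fixed half's bore at the start: a stub 10 mm across and 9 mm long under a round head 18 mm across and 26 mm tall; 15 g. Origin: the stub's lower end, z towards the head. It pulls straight up.
- tray: Blue open tray for the plugs, fixed beside the jig board: 100 x 140 x 35 mm high outside, walls and floor 3 mm. Origin: centre of its underside; z up.
- pin1: Hinge pin, 45 g, all four alike: steel shank 10 mm across, 42 mm long, tapering to a 4 mm tip over its lowest 10 mm, under a round brass head 18 mm across, 36 mm tall. Origin: the shank's tip; z towards the head. Fully home, the head's underside (shoulder, 42 mm from the tip) rests on the upper knuckle: origin then 12 mm above the loose half's origin.
- pin2: Hinge pin, 45 g, all four alike: steel shank 10 mm across, 42 mm long, tapering to a 4 mm tip over its lowest 10 mm, under a round brass head 18 mm across, 36 mm tall. Origin: the shank's tip; z towards the head. Fully home, the head's underside (shoulder, 42 mm from the tip) rests on the upper knuckle: origin then 12 mm above the loose half's origin.
- pin3: Hinge pin, 45 g, all four alike: steel shank 10 mm across, 42 mm long, tapering to a 4 mm tip over its lowest 10 mm, under a round brass head 18 mm across, 36 mm tall. Origin: the shank's tip; z towards the head. Fully home, the head's underside (shoulder, 42 mm from the tip) rests on the upper knuckle: origin then 12 mm above the loose half's origin.
- pin4: Hinge pin, 45 g, all four alike: steel shank 10 mm across, 42 mm long, tapering to a 4 mm tip over its lowest 10 mm, under a round brass head 18 mm across, 36 mm tall. Origin: the shank's tip; z towards the head. Fully home, the head's underside (shoulder, 42 mm from the tip) rests on the upper knuckle: origin then 12 mm above the loose half's origin.
- tape_roll: Bystander: roll of brown tape lying flat, 90 mm across, 24 mm high. Origin: centre of its underside.
- glue_can: Bystander: bare metal can, 80 mm across, 100 mm high. Origin: centre of its underside.
- thread_spool: Bystander: green thread spool standing upright, 40 mm across, 50 mm high. Origin: centre of its underside.
- brush_cup: Bystander: white cup, 72 mm across, 90 mm high. Origin: centre of its underside.
There are look-alikes about, which are no part of the job. What is shaped like the half_red but white is not meant.

How it is judged:
By the outcome, as a careful person would: the job done as asked, in the order asked, and still so for the second after the job is handed in, with the robot touching nothing.
Of half_red, half_blue, half_yellow only 2 to 3 are there at a start; the rules pass over those that are not, and their reading is None.
At some moment in a run one of pinblock may be knocked a few centimetres aside while the robot is not near it.
Once in a run the grip may slacken for a moment while it holds something.
It also fails if it takes over 210 s, if anything falls off the work surface, if the arm or the gripper's body presses on something with over 40 N, if the wrist force passes 120 N, or if a joint passes its speed limit or range.

## Working session

There is one attempt and no reset: what is moved stays moved. The work goes in short steps, Python scripts to look and compute and a tool call to move; the robot and the scene stay as the last step left them, time stands still between calls to the robot, and variables do not carry over. Pictures are saved under pics/ and viewed, at most 14 in all, crops included, and the job is handed in when it is done.

Besides the shell and the picture viewer there is one more tool, called as name([rows], argument=value, ...), one row to a line, values as JSON. apply_moves: Moves the arm, as the interface text tells. Its arguments: {"type":"object","properties":{"rows":{"type":"array"},"jaw":{"type":"number"},"newtons":{"type":"number"}},"required":["rows"]}

```bash
mkdir -p pics; ls
cat > h.py <<'E'
from rig import *
import numpy as np, cv2
def save(p,n,box=None,s=1):
    im=p["pixels"][:,:,::-1]
    if box: im=im[box[1]:box[3],box[0]:box[2]]
    cv2.imwrite("pics/"+n,cv2.resize(im,None,fx=s,fy=s,interpolation=cv2.INTER_CUBIC))
def ray(p,uv):
    T=np.array(p["camera_from_world"]);K=np.array(p["mtx"])
    d=np.linalg.inv(K)@[uv[0],uv[1],1.]
    R=T[:3,:3];return -R.T@T[:3,3],R.T@d
def atz(p,uv,z):
    c,d=ray(p,uv);return c+d*(z-c[2])/d[2]
def proj(p,X):
    T=np.array(p["camera_from_world"]);K=np.array(p["mtx"])
    c=T[:3,:3]@np.array(X)+T[:3,3];u=K@c;return u[:2]/u[2]
def tri(*pu):
    A=np.zeros((3,3));b=np.zeros(3)
    for p,uv in pu:
        c,d=ray(p,uv);d=d/np.linalg.norm(d);M=np.eye(3)-np.outer(d,d);A+=M;b+=M@c
    return np.linalg.solve(A,b)
E
python3 - <<'E'
from h import *
s=state();print(s)
a=capture("scene");b=capture("side")
save(a,"a.png");save(b,"b.png")
for p in(a,b):
    print(np.round(p["camera_from_world"],3).tolist(),np.round(p["mtx"]).tolist())
    for q in["rack","pinblock","half_red","half_blue","half_yellow","seat_red","seat_blue","seat_yellow","plug_red","plug_blue","plug_yellow","tray","pin1"]:
        print(q,[(round(m["conf"],2),np.round(m["uv"]).tolist()) for m in mark_of(p,q)][:5])
E
```

```text
pics
{'t': 0.0, 'q': array([ 1.15867645e+00,  2.63529611e-01, -4.89378981e-02,  1.25944585e+00,
       -8.73815759e-06,  1.41549020e+00]), 'joint_vel': array([-0.00142633, -0.00249105,  0.00201229,  0.0031274 , -0.00065995,
       -0.00012684]), 'tau': array([-4.85415963e-03, -6.37615800e+01,  3.84567547e+01,  1.39024254e-02,
       -4.03486483e-04, -1.58751118e-05]), 'ee_pos': array([0.13324118, 0.50750611, 0.2308213 ]), 'tcp_rot': array([-1.52147189e-04,  1.28054275e-01,  9.91767004e-01, -5.37413148e-04]), 'wrist_force': array([0.39474321, 0.60221258, 0.02302795]), 'ft_torque': array([-0.03374947, -0.02466172, -0.05837779]), 'finger_force': 0.0, 'grip_width': 0.08528274245693399}
[[-0.346, 0.938, 0.006, 0.139], [0.551, 0.209, -0.808, -0.262], [-0.76, -0.276, -0.589, 1.997], [0.0, 0.0, 0.0, 1.0]] [[546.0, 0.0, 281.0], [0.0, 546.0, 199.0], [0.0, 0.0, 1.0]]
rack [(0.96, [356.0, 218.0])]
pinblock [(0.87, [252.0, 221.0]), (0.35, [420.0, 275.0]), (0.19, [257.0, 227.0])]
half_red [(0.75, [438.0, 206.0]), (0.63, [312.0, 213.0]), (0.62, [421.0, 274.0])]
half_blue [(0.87, [351.0, 208.0]), (0
[... 372 characters left out ...]
223.0]), (0.52, [267.0, 220.0]), (0.42, [259.0, 226.0])]
[[0.995, -0.098, 0.02, -0.556], [-0.033, -0.504, -0.863, 0.14], [0.094, 0.858, -0.504, 1.074], [0.0, 0.0, 0.0, 1.0]] [[433.0, 0.0, 287.0], [0.0, 433.0, 214.0], [0.0, 0.0, 1.0]]
rack [(0.74, [315.0, 266.0])]
pinblock [(0.57, [303.0, 261.0])]
half_red [(0.78, [214.0, 181.0]), (0.72, [278.0, 223.0])]
half_blue []
half_yellow [(0.72, [348.0, 222.0])]
seat_red [(0.91, [301.0, 304.0]), (0.42, [315.0, 267.0])]
seat_blue [(0.98, [237.0, 384.0])]
seat_yellow [(0.87, [272.0, 339.0])]
plug_red [(0.43, [306.0, 281.0])]
plug_blue [(0.7, [248.0, 362.0])]
plug_yellow [(0.53, [283.0, 316.0])]
tray [(0.67, [325.0, 367.0])]
pin1 [(0.65, [316.0, 265.0])]
```

View pics/a.png

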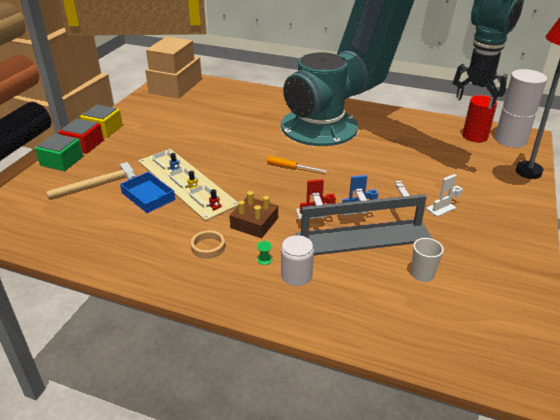

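View pics/b.png

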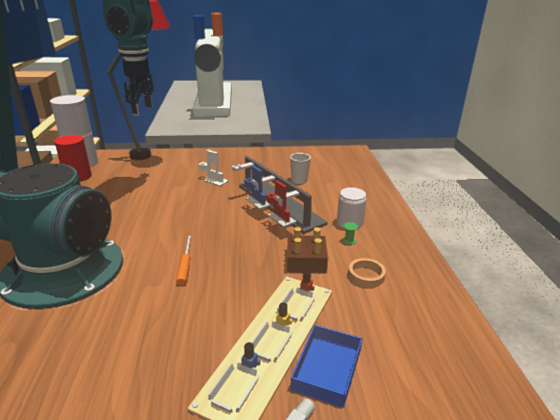

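The scene picture shows the jig board with plugs at (173,162), (192,180) and (214,200), and the tray at (147,190). The pin block is at (254,213). Red and blue halves hang at (315,200) and (358,195), the third peg (402,190) is empty, and a white look-alike stands at (443,195). Next, rough triangulation.

Run:
```python
from h import *
a=capture("scene");b=capture("side")
for q in["rack","pinblock","half_red","half_blue","half_red_bore","half_blue_bore","seat_red","seat_blue","seat_yellow","plug_red","plug_blue","plug_yellow","tray"]:
    A=mark_of(a,q)[:3];B=mark_of(b,q)[:3]
    for m in A:
        for n in B:
            X=tri((a,m["uv"]),(b,n["uv"]));e=max(np.linalg.norm(proj(p,X)-k["uv"]) for p,k in((a,m),(b,n)))
            if e<8: print(q,round(m["conf"],2),round(n["conf"],2),np.round(X,3),round(e,1))
```

```text
pinblock 0.84 0.66 [ 0.609 -0.002  0.006] 0.1
half_red 0.97 0.62 [0.344 0.476 0.007] 1.6
half_red 0.7 0.61 [0.552 0.148 0.039] 0.9
half_blue 0.58 0.85 [0.484 0.251 0.037] 0.8
half_red_bore 0.94 0.69 [0.534 0.187 0.094] 0.1
half_red_bore 0.85 0.69 [0.306 0.508 0.052] 0.2
seat_red 0.73 0.76 [ 0.566 -0.174  0.019] 0.8
seat_red 0.73 0.67 [ 0.699 -0.081  0.15 ] 8.0
seat_blue 0.52 0.89 [ 0.433 -0.385  0.011] 3.8
seat_yellow 0.51 0.86 [ 0.5   -0.277  0.01 ] 0.8
plug_red 0.59 0.64 [ 0.595 -0.14   0.037] 3.7
plug_blue 0.62 0.7 [ 0.447 -0.348  0.034] 0.5
plug_blue 0.48 0.7 [ 0.44  -0.245 -0.075] 3.5
plug_yellow 0.59 0.68 [ 0.522 -0.244  0.045] 0.6
tray 0.76 0.87 [ 0.603 -0.348 -0.   ] 1.6
```

```bash
cat >> h.py <<'E'
from scipy.spatial.transform import Rotation as Ro
def cur():
    s=state();w=s["tcp_rot"];R=Ro.from_quat([w[1],w[2],w[3],w[0]]).as_matrix()
    return np.array(s["ee_pos"]),R
def plan(*wps):
    "waypoints (x,y,z m, angle of tool y deg); prints the shift of each from the one before"
    p,R=cur();a0=np.degrees(np.arctan2(R[1,1],R[0,1]))
    print("now",np.round(p,4),round(a0,1),"tilt",np.round(R[:2,2],3))
    for w in wps:
        a=np.radians(a0);Y=np.array([np.cos(a),np.sin(a)]);X=np.array([-Y[1],Y[0]])
        d=(np.array(w[:3])-p)*100
        yaw=-np.radians((w[3]-a0+180)%360-180)
        n=max(np.linalg.norm(d)/4.17,abs(yaw)/.125)
        print("->",w,"row",[round(float(v),2) for v in (d[:2]@X,d[:2]@Y,-d[2])]+[round(yaw,3)],"min rows",round(n,1))
        p=np.array(w[:3]);a0=w[3]
E
python3 - <<'E'
from h import *
p,R=cur();c=capture("wrist");T=np.array(c["camera_from_world"]);C=-T[:3,:3].T@T[:3,3]
print("cam in tool",np.round(R.T@(C-p),3),"axis",np.round(R.T@T[2,:3],2),"up",np.round(R.T@-T[1,:3],2),c["mtx"][0][0])
plan((.26,.26,.26,39),(.39,.01,.26,3),(.5,-.20,.26,-33))
E
```

```text
cam in tool [ 0.066  0.    -0.143] axis [-0.26  0.    0.97] up [0.97 0.   0.26] 373.0324611920104
now [0.1334 0.5078 0.2313] 75.3 tilt [ 0. -0.]
-> (0.26, 0.26, 0.26, 39) row [-18.54, -20.75, -2.87, np.float64(0.633)] min rows 6.7
-> (0.39, 0.01, 0.26, 3) row [-27.61, -5.63, -0.0, np.float64(0.628)] min rows 6.8
-> (0.5, -0.2, 0.26, -33) row [-21.55, 9.89, -0.0, np.float64(0.628)] min rows 5.7
```

apply_moves([
  [-18.5,-20.7,-2.9,0.633],
  [-18.5,-20.7,-2.9,0.633],
  [-18.5,-20.7,-2.9,0.633],
  [-18.5,-20.7,-2.9,0.633],
  [-18.5,-20.7,-2.9,0.633],
  [-18.5,-20.7,-2.9,0.633],
  [-18.5,-20.7,-2.9,0.633],
  [-18.5,-20.7,-2.9,0.633],
])

```text
t: 3.52
ee_pos: [0.2615, 0.2573, 0.261]
tcp_rot: [0.001, 0.432, 0.902, 0.0]
wrist_force: [0.1, 0.3, 0.1]
grip_width: 0.0854
finger_force: 0.0
```

apply_moves([
  [-27.6,-5.6,0,0.628],
  [-27.6,-5.6,0,0.628],
  [-27.6,-5.6,0,0.628],
  [-27.6,-5.6,0,0.628],
  [-27.6,-5.6,0,0.628],
  [-27.6,-5.6,0,0.628],
  [-27.6,-5.6,0,0.628],
  [-27.6,-5.6,0,0.628],
])

```text
t: 4.18
ee_pos: [0.3927, 0.0059, 0.2599]
tcp_rot: [0.001, 0.69, 0.724, -0.0]
wrist_force: [-0.9, 0.7, -1.0]
grip_width: 0.0853
finger_force: 0.0
```

apply_moves([
  [-21.5,9.9,0,0.628],
  [-21.5,9.9,0,0.628],
  [-21.5,9.9,0,0.628],
  [-21.5,9.9,0,0.628],
  [-21.5,9.9,0,0.628],
  [-21.5,9.9,0,0.628],
  [-21.5,9.9,0,0.628],
  [-21.5,9.9,0,0.628],
])

```text
t: 4.85
ee_pos: [0.5007, -0.1993, 0.2594]
tcp_rot: [-0.001, 0.879, 0.477, -0.0]
wrist_force: [-0.6, 0.4, -0.1]
grip_width: 0.0854
finger_force: 0.0
```

Run:
```python
from h import *
plan()
c=capture("wrist");save(c,"w1.png",None,1.4)
for q,z in[("plug_red",.032),("plug_blue",.032),("plug_yellow",.032),("seat_red",.01),("seat_blue",.01),("seat_yellow",.01),("tray",0),("pinblock",0),("pin1",.004)]:
    for m in mark_of(c,q)[:4]: print(q,round(m["conf"],2),np.round(m["uv"]),np.round(atz(c,m["uv"],z),4))
```

```text
now [ 0.5007 -0.1993  0.2594] -33.0 tilt [-0.001  0.001]
plug_red 0.9 [316.  74.] [ 0.5847 -0.1362  0.032 ]
plug_blue 0.92 [314. 310.] [ 0.4542 -0.3449  0.032 ]
plug_yellow 0.71 [318. 199.] [ 0.5238 -0.2403  0.032 ]
tray 0.63 [426. 238.] [ 0.6016 -0.3544  0.    ]
pinblock 0.7 [316. 199.] [ 0.5214 -0.2474  0.    ]
```

View pics/w1.png

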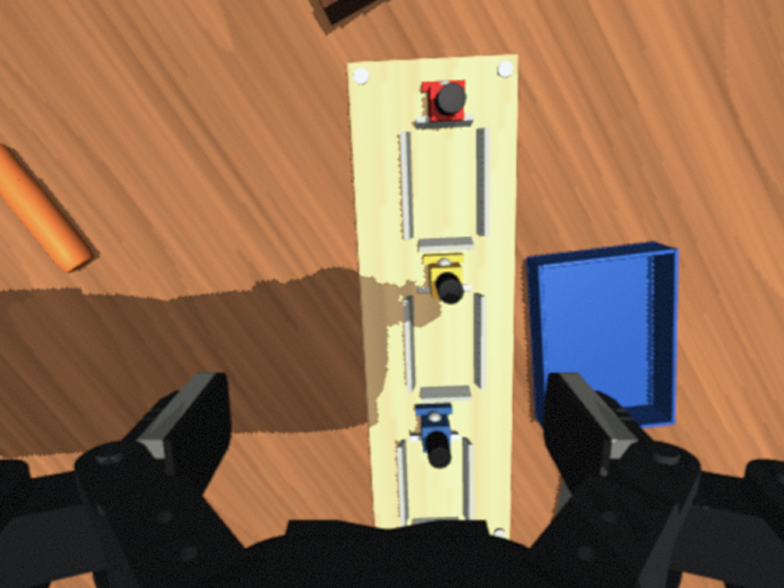

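The wrist picture shows the board upright in the image, with plug head tops at (450,97) red, (449,289) yellow and (438,457) blue. The tray is on the right, with its centre near (605,340).

Run:
```python
from h import *
c=capture("wrist")
for n,uv in(("r",(450,97)),("y",(449,289)),("b",(438,457))): print(n,np.round(atz(c,np.array(uv)/1.4,.067),4))
# colour blobs of knuckles' tops
h=cv2.cvtColor(c["pixels"],cv2.COLOR_RGB2HSV)
for n,uv in(("tray corners",[(530,260),(676,249),(675,422),(535,425)]),):
    for u in uv: print(n,np.round(atz(c,np.array(u)/1.4,.035),4))
plan((.524,-.2405,.14,-32),(.524,-.2405,.042,-32),(.524,-.2405,.14,-32),(.60,-.355,.14,-32),(.60,-.355,.09,-32),(.60,-.355,.14,-32),(.586,-.137,.14,-32),(.586,-.137,.042,-32))
```

```text
r [ 0.5858 -0.1357  0.067 ]
y [ 0.5231 -0.2381  0.067 ]
b [ 0.451  -0.3417  0.067 ]
tray corners [ 0.5818 -0.2603  0.035 ]
tray corners [ 0.6732 -0.3101  0.035 ]
tray corners [ 0.6145 -0.4349  0.035 ]
tray corners [ 0.5215 -0.3777  0.035 ]
now [ 0.5002 -0.1983  0.2605] -32.9 tilt [ 0. -0.]
-> (0.524, -0.2405, 0.14, -32) row [-2.25, 4.29, 12.05, np.float64(-0.016)] min rows 3.1
-> (0.524, -0.2405, 0.042, -32) row [0.0, 0.0, 9.8, np.float64(-0.0)] min rows 2.4
-> (0.524, -0.2405, 0.14, -32) row [0.0, 0.0, -9.8, np.float64(-0.0)] min rows 2.4
-> (0.6, -0.355, 0.14, -32) row [-5.68, 12.51, -0.0, np.float64(-0.0)] min rows 3.3
-> (0.6, -0.355, 0.09, -32) row [0.0, 0.0, 5.0, np.float64(-0.0)] min rows 1.2
-> (0.6, -0.355, 0.14, -32) row [0.0, 0.0, -5.0, np.float64(-0.0)] min rows 1.2
-> (0.586, -0.137, 0.14, -32) row [17.75, -12.74, -0.0, np.float64(-0.0)] min rows 5.2
-> (0.586, -0.137, 0.042, -32) row [0.0, 0.0, 9.8, np.float64(-0.0)] min rows 2.4
```

apply_moves([
  [-2.2,4.15,12,-0.016],
  [-2.2,4.15,12,-0.016],
  [-2.2,4.15,12,-0.016],
  [-2.2,4.15,12,-0.016],
  [-2.2,4.15,21.6,-0.016],
  [-2.2,4.15,21.6,-0.016],
  [-2.2,4.15,21.6,-0.016],
  [-2.2,4.15,21.6,-0.016],
], jaw=0, newtons=40)

```text
t: 6.07
ee_pos: [0.5216, -0.2384, 0.0423]
tcp_rot: [-0.002, 0.875, 0.485, -0.001]
wrist_force: [0.1, 0.5, -0.5]
grip_width: 0.0428
finger_force: 0.0
```

apply_moves([
  [0,0,0,0],
  [0,0,0,0],
  [0,0,0,0],
  [0,0,0,0],
  [0,0,0,0],
  [0,0,0,0],
  [0,0,0,0],
], jaw=1)

```text
t: 6.65
ee_pos: [0.5242, -0.2401, 0.0465]
tcp_rot: [0.002, 0.875, 0.485, 0.001]
wrist_force: [-0.3, 0.7, 9.0]
grip_width: 0.0162
finger_force: 39.1
```

apply_moves([
  [0,0,-3,0],
  [0,0,-6,0],
  [0,0,-10,0],
  [0,0,-10,0],
  [0,0,-10,0],
])

```text
t: 7.07
ee_pos: [0.5245, -0.2405, 0.1477]
tcp_rot: [0.003, 0.875, 0.485, 0.001]
wrist_force: [-0.0, -0.4, -0.6]
grip_width: 0.0162
finger_force: 39.8
```

Run:
```python
from h import *
c=capture("wrist");save(c,"w2.png")
plan((.595,-.350,.14,-32),(.595,-.350,.035,-32),(.595,-.350,.14,-32),(.5855,-.136,.14,-32),(.5855,-.136,.044,-32),(.5855,-.136,.14,-32),(.614,-.325,.14,-32),(.614,-.325,.035,-32),(.614,-.325,.14,-32),(.4525,-.343,.14,-32),(.4525,-.343,.044,-32),(.4525,-.343,.14,-32),(.578,-.385,.14,-32))
```

```text
now [ 0.5237 -0.2399  0.1459] -32.0 tilt [ 0.003 -0.002]
-> (0.595, -0.35, 0.14, -32) row [-5.55, 11.88, 0.59, np.float64(-0.0)] min rows 3.1
-> (0.595, -0.35, 0.035, -32) row [0.0, 0.0, 10.5, np.float64(-0.0)] min rows 2.5
-> (0.595, -0.35, 0.14, -32) row [0.0, 0.0, -10.5, np.float64(-0.0)] min rows 2.5
-> (0.5855, -0.136, 0.14, -32) row [17.64, -12.15, -0.0, np.float64(-0.0)] min rows 5.1
-> (0.5855, -0.136, 0.044, -32) row [0.0, 0.0, 9.6, np.float64(-0.0)] min rows 2.3
-> (0.5855, -0.136, 0.14, -32) row [0.0, 0.0, -9.6, np.float64(-0.0)] min rows 2.3
-> (0.614, -0.325, 0.14, -32) row [-14.52, 12.43, -0.0, np.float64(-0.0)] min rows 4.6
-> (0.614, -0.325, 0.035, -32) row [0.0, 0.0, 10.5, np.float64(-0.0)] min rows 2.5
-> (0.614, -0.325, 0.14, -32) row [0.0, 0.0, -10.5, np.float64(-0.0)] min rows 2.5
-> (0.4525, -0.343, 0.14, -32) row [-10.08, -12.74, -0.0, np.float64(-0.0)] min rows 3.9
-> (0.4525, -0.343, 0.044, -32) row [0.0, 0.0, 9.6, np.float64(-0.0)] min rows 2.3
-> (0.4525, -0.343, 0.14, -32) row [0.0, 0.0, -9.6, np.float64(-0.0)] min rows 2.3
-> (0.578, -0.385, 0.14, -32) row [3.09, 12.87, -0.0, np.float64(-0.0)] min rows 3.2
```

View pics/w2.png

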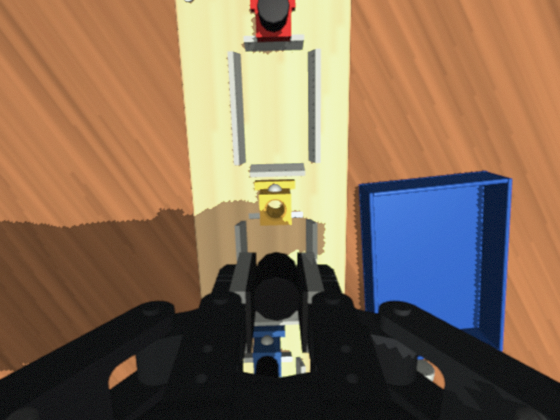

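The plug is held at (277,285) and the yellow bore at (275,208) is free.

apply_moves([
  [-5.5,11.9,0.6,0],
  [-5.5,11.9,0.6,0],
  [-5.5,11.9,0.6,0],
  [-5.5,11.9,0.6,0],
  [-5.5,11.9,10.9,0],
  [-5.5,11.9,10.9,0],
  [-5.5,11.9,10.9,0],
  [-5.5,11.9,10.9,0],
])

```text
t: 7.78
ee_pos: [0.592, -0.3472, 0.0297]
tcp_rot: [-0.004, 0.875, 0.485, -0.002]
wrist_force: [-1.4, 0.4, -0.8]
grip_width: 0.016
finger_force: 39.8
```

apply_moves([
  [0,0,0,0],
  [0,0,0,0],
  [0,0,0,0],
  [0,0,0,0],
  [0,0,-5,0],
  [0,0,-10.3,0],
  [0,0,-10.3,0],
  [0,0,-10.3,0],
], jaw=0)

```text
t: 8.45
ee_pos: [0.5967, -0.3507, 0.1449]
tcp_rot: [0.004, 0.875, 0.485, 0.002]
wrist_force: [1.3, 0.7, 0.3]
grip_width: 0.0428
finger_force: 0.0
```

apply_moves([
  [17.6,-12.1,0,0],
  [17.6,-12.1,0,0],
  [17.6,-12.1,0,0],
  [17.6,-12.1,0,0],
  [17.6,-12.1,0,0],
  [17.6,-12.1,4,0],
  [17.6,-12.1,9.0,0],
  [17.6,-12.1,9.0,0],
])

```text
t: 9.12
ee_pos: [0.583, -0.1341, 0.044]
tcp_rot: [-0.002, 0.874, 0.485, -0.002]
wrist_force: [-0.6, -0.2, -0.8]
grip_width: 0.0431
finger_force: 0.0
```

apply_moves([
  [0,0,0,0],
  [0,0,0,0],
  [0,0,0,0],
  [0,0,0,0],
  [0,0,0,0],
  [0,0,0,0],
  [0,0,0,0],
], jaw=1)

```text
t: 9.7
ee_pos: [0.5865, -0.1367, 0.0499]
tcp_rot: [0.001, 0.875, 0.484, 0.001]
wrist_force: [-0.2, -0.8, 8.8]
grip_width: 0.0163
finger_force: 39.9
```

apply_moves([
  [0,0,-3,0],
  [0,0,-6,0],
  [0,0,-9,0],
  [0,0,-9,0],
])

```text
t: 10.03
ee_pos: [0.5879, -0.1369, 0.1444]
tcp_rot: [0.003, 0.875, 0.485, 0.003]
wrist_force: [0.9, -0.1, 0.4]
grip_width: 0.0161
finger_force: 40.5
```

apply_moves([
  [-14.5,12.4,0,0],
  [-14.5,12.4,0,0],
  [-14.5,12.4,0,0],
  [-14.5,12.4,0,0],
  [-14.5,12.4,0,0],
  [-14.5,12.4,10.3,0],
  [-14.5,12.4,10.3,0],
  [-14.5,12.4,10.3,0],
])

```text
t: 10.7
ee_pos: [0.6121, -0.3245, 0.031]
tcp_rot: [-0.002, 0.875, 0.484, -0.001]
wrist_force: [-0.8, 0.0, -0.5]
grip_width: 0.016
finger_force: 40.5
```

apply_moves([
  [0,0,0,0],
  [0,0,0,0],
  [0,0,0,0],
  [0,0,0,0],
  [0,0,-5,0],
  [0,0,-10.3,0],
  [0,0,-10.3,0],
  [0,0,-10.3,0],
], jaw=0)

```text
t: 11.37
ee_pos: [0.616, -0.326, 0.1457]
tcp_rot: [0.005, 0.875, 0.485, 0.002]
wrist_force: [-0.3, -0.2, 0.5]
grip_width: 0.0428
finger_force: 0.0
```

Run:
```python
from h import *
plan((.4525,-.343,.14,-32),(.4525,-.343,.05,-32),(.4525,-.343,.14,-32),(.580,-.375,.14,-32))
```

```text
now [ 0.616  -0.326   0.1457] -32.0 tilt [ 0.008 -0.006]
-> (0.4525, -0.343, 0.14, -32) row [-10.11, -12.97, 0.57, np.float64(-0.0)] min rows 3.9
-> (0.4525, -0.343, 0.05, -32) row [0.0, 0.0, 9.0, np.float64(-0.0)] min rows 2.2
-> (0.4525, -0.343, 0.14, -32) row [0.0, 0.0, -9.0, np.float64(-0.0)] min rows 2.2
-> (0.58, -0.375, 0.14, -32) row [4.04, 12.51, -0.0, np.float64(-0.0)] min rows 3.2
```

apply_moves([
  [-10.1,-12.9,0,0],
  [-10.1,-12.9,0,0],
  [-10.1,-12.9,0,0],
  [-10.1,-12.9,0,0],
  [-10.1,-12.9,0,0],
  [-10.1,-12.9,4,0],
  [-10.1,-12.9,9.0,0],
  [-10.1,-12.9,9.0,0],
])

```text
t: 12.03
ee_pos: [0.4491, -0.3403, 0.0447]
tcp_rot: [-0.002, 0.875, 0.484, -0.001]
wrist_force: [-0.9, 1.3, -1.4]
grip_width: 0.0425
finger_force: 0.0
```

apply_moves([
  [0,0,0,0],
  [0,0,0,0],
  [0,0,0,0],
  [0,0,0,0],
  [0,0,0,0],
  [0,0,0,0],
  [0,0,0,0],
], jaw=1)

```text
t: 12.62
ee_pos: [0.4518, -0.3427, 0.05]
tcp_rot: [0.001, 0.875, 0.485, 0.0]
wrist_force: [0.3, 0.1, 10.1]
grip_width: 0.0161
finger_force: 40.0
```

apply_moves([
  [0,0,-3,0],
  [0,0,-6,0],
  [0,0,-9,0],
  [0,0,-9,0],
])

```text
t: 12.95
ee_pos: [0.4527, -0.3436, 0.1444]
tcp_rot: [0.004, 0.875, 0.485, 0.001]
wrist_force: [1.0, -0.2, 0.6]
grip_width: 0.0166
finger_force: 40.2
```

apply_moves([
  [4,12.5,0,0],
  [4,12.5,0,0],
  [4,12.5,0,0],
  [4,12.5,0,0],
  [4,12.5,0,0],
  [4,12.5,10.3,0],
  [4,12.5,10.3,0],
  [4,12.5,10.3,0],
])

```text
t: 13.62
ee_pos: [0.5756, -0.3728, 0.0316]
tcp_rot: [-0.002, 0.875, 0.485, -0.001]
wrist_force: [-0.9, 1.1, -0.5]
grip_width: 0.0161
finger_force: 40.9
```

apply_moves([
  [0,0,0,0],
  [0,0,0,0],
  [0,0,0,0],
  [0,0,0,0],
  [0,0,-8,0],
  [0,0,-16,0],
  [0,0,-24,0],
  [0,0,-24,0],
], jaw=0)

```text
t: 14.28
ee_pos: [0.5778, -0.3741, 0.2061]
tcp_rot: [0.001, 0.875, 0.485, 0.0]
wrist_force: [1.2, -0.1, -0.2]
grip_width: 0.043
finger_force: 0.0
```

Run:
```python
from h import *
c=capture("wrist");save(c,"w3.png")
plan((.57,-.10,.28,0),(.49,.16,.28,33))
```

```text
now [ 0.5794 -0.3754  0.2147] -32.0 tilt [ 0.01  -0.008]
-> (0.57, -0.1, 0.28, 0) row [22.85, -15.4, -6.53, np.float64(-0.559)] min rows 6.8
-> (0.49, 0.16, 0.28, 33) row [26.0, -8.0, -0.0, np.float64(-0.576)] min rows 6.5
```

View pics/w3.png

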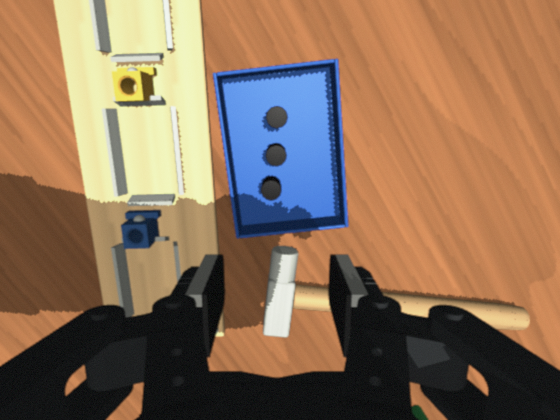

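All three plugs are in the tray, at (277,117), (275,154) and (270,188). Next is the rack.

apply_moves([
  [22.8,-15.4,-6.5,-0.559],
  [22.8,-15.4,-6.5,-0.559],
  [22.8,-15.4,-6.5,-0.559],
  [22.8,-15.4,-6.5,-0.559],
  [22.8,-15.4,-6.5,-0.559],
  [22.8,-15.4,-6.5,-0.559],
  [22.8,-15.4,-6.5,-0.559],
  [22.8,-15.4,-6.5,-0.559],
])

```text
t: 15.0
ee_pos: [0.5684, -0.0945, 0.2708]
tcp_rot: [0.002, 0.706, 0.709, 0.002]
wrist_force: [2.0, -0.8, -0.2]
grip_width: 0.0425
finger_force: 0.0
```

apply_moves([
  [26,-8,0,-0.576],
  [26,-8,0,-0.576],
  [26,-8,0,-0.576],
  [26,-8,0,-0.576],
  [26,-8,0,-0.576],
  [26,-8,0,-0.576],
  [26,-8,0,-0.576],
  [26,-8,0,-0.576],
])

```text
t: 15.67
ee_pos: [0.4871, 0.1641, 0.2686]
tcp_rot: [0.001, 0.475, 0.88, 0.001]
wrist_force: [0.1, -0.2, 0.6]
grip_width: 0.0429
finger_force: 0.0
```

Run:
```python
from h import *
plan()
c=capture("wrist");save(c,"w4.png",None,1.4)
for q,z in[("rack",0),("half_red",.038),("half_blue",.038),("half_red_bore",.092),("half_blue_bore",.092),("pinblock",0),("pin1",.004)]:
    for m in mark_of(c,q)[:4]: print(q,round(m["conf"],2),np.round(m["uv"]),np.round(atz(c,m["uv"],z),4))
```

```text
now [0.4871 0.1641 0.2686] 33.2 tilt [0.002 0.001]
rack 0.65 [321.  98.] [0.4842 0.2563 0.    ]
half_red 0.69 [321. 221.] [0.5515 0.1511 0.038 ]
half_blue 0.58 [328. 100.] [0.4883 0.2547 0.038 ]
half_red_bore 0.5 [323. 100.] [0.4785 0.2472 0.092 ]
half_blue_bore 0.89 [345.  36.] [0.4657 0.2962 0.092 ]
pinblock 0.72 [282. 335.] [ 0.6069 -0.004   0.    ]
pinblock 0.3 [345.  36.] [0.4695 0.319  0.    ]
```

View pics/w4.png

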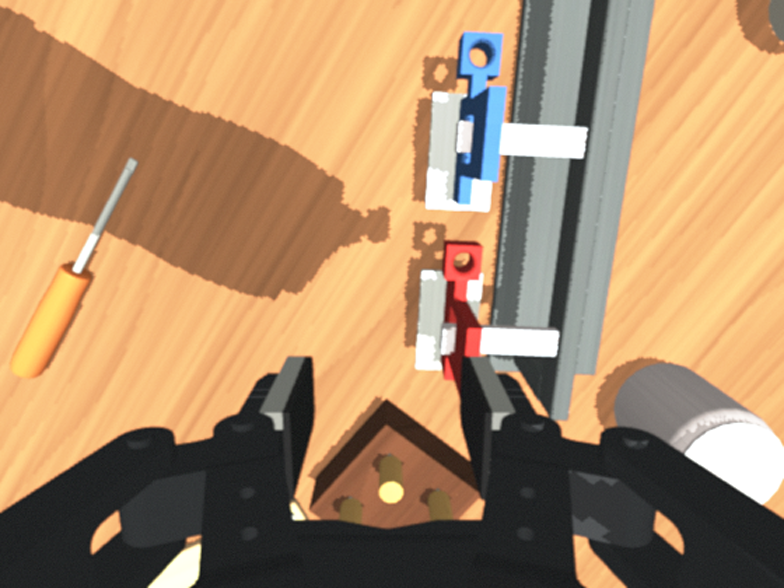

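The rack view shows the blue half with its bore at (481,54) and tab top around (495,140), and the red half with its bore at (463,260). The pin block is at (395,470).

Run:
```python
from h import *
c=capture("wrist")
f=lambda u,z:atz(c,np.array(u)/1.4,z)
B=f((481,54),.092);R=f((463,261),.092);print(B,R,np.linalg.norm(B-R),np.degrees(np.arctan2(*(B-R)[1::-1])))
for u in((490,87),(506,87),(481,181),(498,181),(497,88),(489.5,181)): print(u,np.round(f(u,.148),4))
th=np.arctan2(*(B-R)[1::-1]);y=np.array([np.cos(th),np.sin(th),0])
for n,b in(("blue",B),("red",R)):
    o=b-y*.046;print(n,"origin",np.round(o,4))
for m in mark_of(c,"half_red_bore")+mark_of(c,"half_blue_bore"): print(m)
```

```text
[0.46761103 0.28955831 0.092     ] [0.52706166 0.18714642 0.092     ] 0.11841694916843866 120.1353825944866
(490, 87) [0.4769 0.267  0.148 ]
(506, 87) [0.4832 0.2711 0.148 ]
(481, 181) [0.4985 0.2295 0.148 ]
(498, 181) [0.5055 0.2341 0.148 ]
(497, 88) [0.4799 0.2684 0.148 ]
(489.5, 181) [0.502  0.2318 0.148 ]
blue origin [0.4907 0.2498 0.092 ]
red origin [0.5502 0.1474 0.092 ]
{'uv': [333.2, 181.7], 'conf': 0.57}
{'uv': [343.7, 30.3], 'conf': 0.86}
```

Run:
```python
from h import *
plan((.491,.250,.20,30.5),(.491,.250,.117,30.5),(.491,.250,.133,30.5),(.452,.227,.133,30.5),(.452,.227,.28,30.5),(.45,.02,.28,10),(.43,-.20,.28,-11),(.4015,-.424,.27,-32))
```

```text
now [0.4886 0.1603 0.2669] 33.0 tilt [-0.  0.]
-> (0.491, 0.25, 0.2, 30.5) row [7.39, 5.08, 6.69, np.float64(0.043)] min rows 2.7
-> (0.491, 0.25, 0.117, 30.5) row [0.0, 0.0, 8.3, np.float64(-0.0)] min rows 2.0
-> (0.491, 0.25, 0.133, 30.5) row [0.0, 0.0, -1.6, np.float64(-0.0)] min rows 0.4
-> (0.452, 0.227, 0.133, 30.5) row [-0.0, -4.53, -0.0, np.float64(-0.0)] min rows 1.1
-> (0.452, 0.227, 0.28, 30.5) row [0.0, 0.0, -14.7, np.float64(-0.0)] min rows 3.5
-> (0.45, 0.02, 0.28, 10) row [-17.73, -10.68, -0.0, np.float64(0.358)] min rows 5.0
-> (0.43, -0.2, 0.28, -11) row [-21.32, -5.79, -0.0, np.float64(0.367)] min rows 5.3
-> (0.4015, -0.424, 0.27, -32) row [-22.53, 1.48, 1.0, np.float64(0.367)] min rows 5.4
```

The candidates are red at (315,200), blue at (358,195) and white at (443,195) in the scene picture. The white one is the excluded look-alike, and the enlarged wrist picture shows that the hung ones are blue and red. I take blue first.

apply_moves([
  [7.4,5.1,6.7,0.043],
  [7.4,5.1,6.7,0.043],
  [7.4,5.1,6.7,0.043],
  [7.4,5.1,6.7,0.043],
  [7.4,5.1,11,0.043],
  [7.4,5.1,14.8,0.043],
  [7.4,5.1,14.8,0.043],
  [7.4,5.1,14.8,0.043],
], newtons=70)

```text
t: 16.88
ee_pos: [0.4901, 0.2499, 0.1188]
tcp_rot: [-0.001, 0.496, 0.868, -0.001]
wrist_force: [0.3, -0.3, 1.6]
grip_width: 0.0429
finger_force: 0.0
```

apply_moves([
  [0,0,0,0],
  [0,0,0,0],
  [0,0,0,0],
  [0,0,0,0],
  [0,0,0,0],
  [0,0,0,0],
  [0,0,0,0],
  [0,0,0,0],
], jaw=1)

```text
t: 17.55
ee_pos: [0.492, 0.2507, 0.1212]
tcp_rot: [0.001, 0.496, 0.868, 0.001]
wrist_force: [-1.6, -2.2, 11.5]
grip_width: 0.007
finger_force: 68.5
```

Run:
```python
from h import *
plan();print(state()["wrist_force"],state()["grip_width"])
```

```text
now [0.492  0.2507 0.1212] 30.5 tilt [0.003 0.001]
[-1.56663064 -2.15800974 11.48155039] 0.007036196211240247
```

apply_moves([
  [0,0,-0.8,0],
  [0,0,-1.6,0],
  [0,0,-1.6,0],
  [0,0,-1.6,0],
  [0,-1.5,-1.6,0],
  [0,-3,-1.6,0],
  [0,-4.6,-1.6,0],
  [0,-4.6,-1.6,0],
])

```text
t: 18.22
ee_pos: [0.4488, 0.2261, 0.1348]
tcp_rot: [-0.001, 0.496, 0.868, -0.001]
wrist_force: [1.2, 0.6, -1.6]
grip_width: 0.0067
finger_force: 68.9
```

apply_moves([
  [0,0,0,0],
  [0,0,-2.5,0],
  [0,0,-5,0],
  [0,0,-8,0],
  [0,0,-11.5,0],
  [0,0,-14.5,0],
  [0,0,-14.5,0],
  [0,0,-14.5,0],
])

```text
t: 18.88
ee_pos: [0.4525, 0.2277, 0.2808]
tcp_rot: [0.001, 0.496, 0.868, 0.001]
wrist_force: [-0.5, -0.3, -2.8]
grip_width: 0.0071
finger_force: 69.0
```

Run:
```python
from h import *
c=capture("wrist");save(c,"w5.png",None,1)
plan((.45,.02,.28,10),(.43,-.20,.28,-11),(.4015,-.424,.27,-32));print(state()["wrist_force"],state()["grip_width"],state()["finger_force"])
```

```text
now [0.4517 0.2274 0.2794] 30.5 tilt [0. 0.]
-> (0.45, 0.02, 0.28, 10) row [-17.78, -10.69, -0.06, np.float64(0.359)] min rows 5.0
-> (0.43, -0.2, 0.28, -11) row [-21.32, -5.79, -0.0, np.float64(0.367)] min rows 5.3
-> (0.4015, -0.424, 0.27, -32) row [-22.53, 1.48, 1.0, np.float64(0.367)] min rows 5.4
[-0.28132818 -0.32921184 -3.27079009] 0.006774092409333392 69.02496457099915
```

View pics/w5.png

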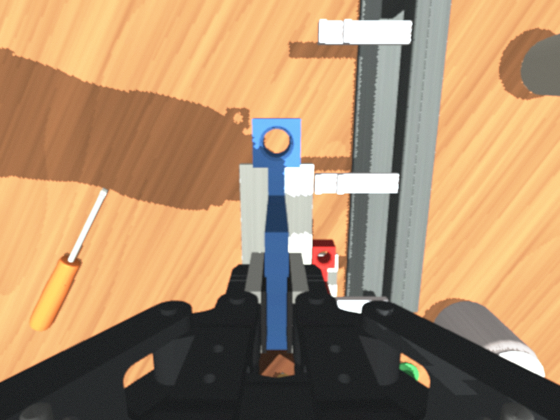

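The blue half is held with its bore at (276,141), in line with the tool.

apply_moves([
  [-17.8,-10.7,0,0.359],
  [-17.8,-10.7,0,0.359],
  [-17.8,-10.7,0,0.359],
  [-17.8,-10.7,0,0.359],
  [-17.8,-10.7,0,0.359],
  [-17.8,-10.7,0,0.359],
  [-17.8,-10.7,0,0.359],
])

```text
t: 19.52
ee_pos: [0.4492, 0.0177, 0.2785]
tcp_rot: [-0.001, 0.645, 0.764, -0.001]
wrist_force: [-0.2, 0.5, -2.5]
grip_width: 0.0067
finger_force: 69.2
```

apply_moves([
  [-21.3,-5.8,0,0.367],
  [-21.3,-5.8,0,0.367],
  [-21.3,-5.8,0,0.367],
  [-21.3,-5.8,0,0.367],
  [-21.3,-5.8,0,0.367],
  [-21.3,-5.8,0,0.367],
  [-21.3,-5.8,0,0.367],
])

```text
t: 20.1
ee_pos: [0.4293, -0.202, 0.2785]
tcp_rot: [-0.001, 0.773, 0.635, -0.0]
wrist_force: [-0.6, 0.4, -2.7]
grip_width: 0.0068
finger_force: 69.2
```

apply_moves([
  [-22.5,1.5,1,0.367],
  [-22.5,1.5,1,0.367],
  [-22.5,1.5,1,0.367],
  [-22.5,1.5,1,0.367],
  [-22.5,1.5,1,0.367],
  [-22.5,1.5,1,0.367],
  [-22.5,1.5,1,0.367],
  [-22.5,1.5,1,0.367],
])

```text
t: 20.77
ee_pos: [0.4017, -0.4231, 0.2686]
tcp_rot: [-0.001, 0.875, 0.484, 0.0]
wrist_force: [-0.6, -0.3, -1.9]
grip_width: 0.0067
finger_force: 69.2
```

Run:
```python
from h import *
plan();p,R=cur()
c=capture("wrist");save(c,"w6.png",None,1.4)
X=atz(c,(276,141),p[2]-.029);print("held bore in tool",np.round(R.T@(X-p),4))
for m in mark_of(c,"half_blue_bore"): print(m,np.round(R.T@(atz(c,m["uv"],p[2]-.029)-p),4))
for q,z in[("seat_blue",.01),("seat_yellow",.01),("seat_red",.01)]:
    for m in mark_of(c,q)[:2]: print(q,round(m["conf"],2),np.round(m["uv"]),np.round(atz(c,m["uv"],z),4))
print(state()["finger_force"])
```

```text
now [ 0.4017 -0.4231  0.2686] -32.1 tilt [-0.001  0.002]
held bore in tool [ 0.0517 -0.0006  0.0291]
{'uv': [275.8, 142.0], 'conf': 0.75} [ 0.0513 -0.0007  0.0291]
69.15707588195801
```

View pics/w6.png

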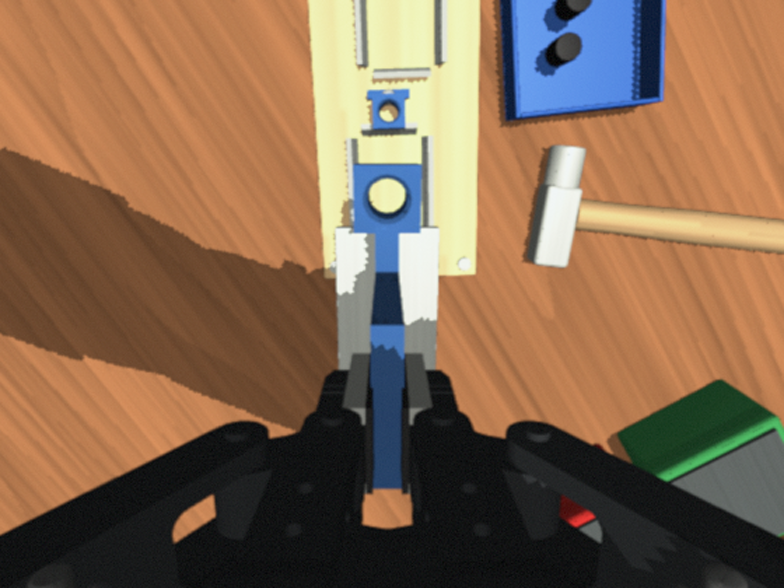

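The blue lower bore shows at (388,111) and the held bore at (388,196). The nest lies under the held foot.

Run:
```python
from h import *
c=capture("wrist");p,R=cur()
f=lambda u,z:atz(c,np.array(u)/1.4,z)
b=f((388,111.5),.041);print("bore",b)
for A,B in(((309.5,0),(325,275)),((480,0),(475.5,272)),((361,66),(356,0)),((441,64),(436,0)),):
    d=f(A,.01)-f(B,.01);print("dir",np.degrees(np.arctan2(d[1],d[0])))
h=R.T@(f((388,196),p[2]-.029)-p);print("held",h)
d=b-f((388,196),p[2]-.029)
for ang in (-32.1,):
    a=np.radians(ang);Y=np.array([np.cos(a),np.sin(a)]);X=np.array([-Y[1],Y[0]]);print("shift cm x,y",d[:2]@X*100,d[:2]@Y*100)
```

```text
bore [ 0.45138088 -0.34353139  0.041     ]
dir 59.379540950523
dir 59.551156851913774
dir -118.0783537638068
dir -115.68833261214785
held [ 0.05243765 -0.00013493  0.02899732]
shift cm x,y 4.136162216520434 0.03963270386636994
```

Run:
```python
from h import *
plan((.4249,-.3883,.15,-30.6),(.4249,-.3883,.112,-30.6))
```

```text
now [ 0.4014 -0.4229  0.2703] -32.0 tilt [ 0. -0.]
-> (0.4249, -0.3883, 0.15, -30.6) row [4.18, 0.16, 12.03, np.float64(-0.024)] min rows 3.1
-> (0.4249, -0.3883, 0.112, -30.6) row [0.0, 0.0, 3.8, np.float64(-0.0)] min rows 0.9
```

apply_moves([
  [4.2,0.15,4,-0.024],
  [4.2,0.15,8,-0.024],
  [4.2,0.15,12,-0.024],
  [4.2,0.15,14,-0.024],
  [4.2,0.15,15.5,-0.024],
  [4.2,0.15,15.5,-0.024],
  [4.2,0.15,15.5,-0.024],
  [4.2,0.15,15.5,-0.024],
])

```text
t: 21.73
ee_pos: [0.425, -0.3896, 0.1165]
tcp_rot: [0.001, 0.869, 0.495, 0.0]
wrist_force: [0.1, 0.6, -2.4]
grip_width: 0.0068
finger_force: 69.1
```

Run:
```python
from h import *
plan((.4249,-.3883,.093,-30.6))
c=capture("wrist");save(c,"w7.png",(120,80,440,320),2.4)
```

```text
now [ 0.425  -0.3896  0.1165] -30.7 tilt [ 0.001 -0.002]
-> (0.4249, -0.3883, 0.093, -30.6) row [0.11, -0.08, 2.35, np.float64(-0.002)] min rows 0.6
```

View pics/w7.png

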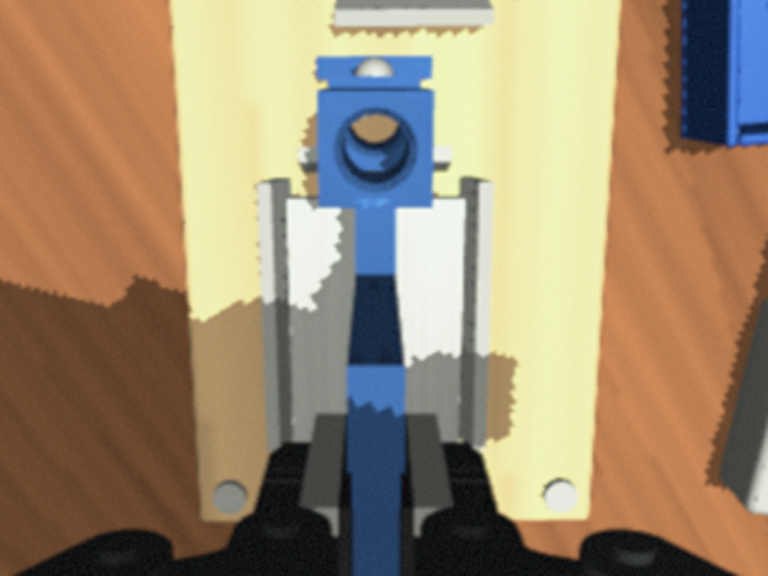

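The foot (288–462) sits centred between the nest walls (285 and 470), and the lower bore shows through the upper one. Lowering now.

apply_moves([
  [0.1,0,0.5,0],
  [0.1,0,1,0],
  [0.1,0,1.4,0],
  [0.1,0,1.8,0],
  [0.1,0,2.1,0],
  [0.1,0,2.35,0],
  [0.1,0,2.35,0],
  [0.1,0,2.35,0],
])

```text
t: 22.45
ee_pos: [0.4255, -0.3882, 0.0934]
tcp_rot: [0.001, 0.869, 0.495, 0.001]
wrist_force: [-2.2, 10.8, 28.1]
grip_width: 0.0069
finger_force: 74.0
```

Run:
```python
from h import *
plan();print(state()["wrist_force"],state()["ft_torque"])
```

```text
now [ 0.4255 -0.3882  0.0934] -30.7 tilt [ 0.002 -0.001]
[-2.1959013  10.80189532 28.08536798] [ 1.82057467  0.92779173 -0.07160047]
```

apply_moves([
  [0,0,-0.1,0],
  [0,0,-0.1,0],
  [0,0,-0.1,0],
])

```text
t: 22.7
ee_pos: [0.4253, -0.3883, 0.0934]
tcp_rot: [0.001, 0.869, 0.495, 0.0]
wrist_force: [-0.6, 5.8, 14.8]
grip_width: 0.0067
finger_force: 71.7
```

apply_moves([
  [0,0,0,0],
  [0,0,0,0],
  [0,0,0,0],
  [0,0,0,0],
  [0,0,-4,0],
  [0,0,-8,0],
  [0,0,-12,0],
  [0,0,-16,0],
], jaw=0.3)

```text
t: 23.37
ee_pos: [0.4246, -0.388, 0.2543]
tcp_rot: [-0.0, 0.869, 0.495, 0.0]
wrist_force: [0.3, -2.0, 0.3]
grip_width: 0.0299
finger_force: 0.0
```

apply_moves([
  [-4,0,0,0],
  [-4,0,0,0],
  [-4,0,0,0],
], jaw=0)

```text
t: 23.62
ee_pos: [0.404, -0.424, 0.2526]
tcp_rot: [0.0, 0.87, 0.494, 0.0]
wrist_force: [0.1, 0.7, 0.1]
grip_width: 0.0428
finger_force: 0.0
```

Run:
```python
from h import *
c=capture("wrist");save(c,"w8.png",(100,0,500,300),2)
plan((.43,-.20,.28,-11),(.46,-.03,.28,10),(.55,.1475,.26,30.5),(.55,.1475,.20,30.5))
```

```text
now [ 0.4043 -0.423   0.2522] -30.8 tilt [-0.  0.]
-> (0.43, -0.2, 0.28, -11) row [20.48, -9.2, -2.78, np.float64(-0.345)] min rows 5.4
-> (0.46, -0.03, 0.28, 10) row [17.26, -0.3, -0.0, np.float64(-0.367)] min rows 4.1
-> (0.55, 0.1475, 0.26, 30.5) row [15.92, 11.95, 2.0, np.float64(-0.358)] min rows 4.8
-> (0.55, 0.1475, 0.2, 30.5) row [0.0, 0.0, 6.0, np.float64(-0.0)] min rows 1.4
```

View pics/w8.png

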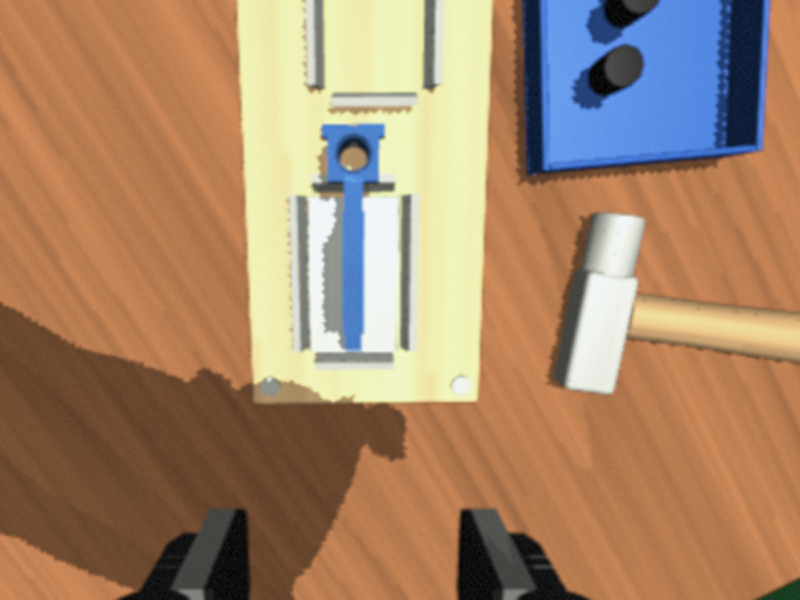

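The blue half is seated, with its foot between the walls at (300–410, 195–350) and its knuckle bore at (353,155). Red is next.

apply_moves([
  [20.5,-9.2,-2.8,-0.345],
  [20.5,-9.2,-2.8,-0.345],
  [20.5,-9.2,-2.8,-0.345],
  [20.5,-9.2,-2.8,-0.345],
  [20.5,-9.2,-2.8,-0.345],
  [20.5,-9.2,-2.8,-0.345],
  [20.5,-9.2,-2.8,-0.345],
])

```text
t: 24.25
ee_pos: [0.4302, -0.1953, 0.2811]
tcp_rot: [0.0, 0.77, 0.638, 0.0]
wrist_force: [0.4, 0.2, -0.2]
grip_width: 0.0429
finger_force: 0.0
```

apply_moves([
  [17.3,-0.3,0,-0.367],
  [17.3,-0.3,0,-0.367],
  [17.3,-0.3,0,-0.367],
  [17.3,-0.3,0,-0.367],
  [17.3,-0.3,0,-0.367],
  [17.3,-0.3,0,-0.367],
])

```text
t: 24.75
ee_pos: [0.4599, -0.0267, 0.2801]
tcp_rot: [-0.0, 0.641, 0.768, -0.0]
wrist_force: [1.0, -0.9, -1.5]
grip_width: 0.043
finger_force: 0.0
```

apply_moves([
  [15.9,12,2,-0.358],
  [15.9,12,2,-0.358],
  [15.9,12,2,-0.358],
  [15.9,12,2,-0.358],
  [15.9,12,2,-0.358],
  [15.9,12,2,-0.358],
  [15.9,12,2,-0.358],
])

```text
t: 25.33
ee_pos: [0.5507, 0.1486, 0.2592]
tcp_rot: [-0.001, 0.495, 0.869, -0.001]
wrist_force: [-0.3, -1.1, -0.6]
grip_width: 0.0427
finger_force: 0.0
```

Run:
```python
from h import *
c=capture("wrist")
for m in mark_of(c,"half_red_bore"): print(m,np.round(atz(c,m["uv"],.092),4))
plan((.5502,.1474,.119,30.5))
```

```text
{'uv': [279.0, 130.1], 'conf': 0.95} [0.5264 0.1928 0.092 ]
now [0.5502 0.1472 0.2602] 30.5 tilt [-0.001 -0.   ]
-> (0.5502, 0.1474, 0.119, 30.5) row [0.02, 0.01, 14.12, np.float64(0.001)] min rows 3.4
```

apply_moves([
  [0,0,4,0],
  [0,0,8,0],
  [0,0,11,0],
  [0,0,14.1,0],
  [0,0,14.1,0],
  [0,0,14.1,0],
])

```text
t: 25.93
ee_pos: [0.5496, 0.1471, 0.1196]
tcp_rot: [-0.001, 0.496, 0.868, -0.001]
wrist_force: [0.2, 0.4, 0.8]
grip_width: 0.0425
finger_force: 0.0
```

apply_moves([
  [0,0,0,0],
  [0,0,0,0],
  [0,0,0,0],
  [0,0,0,0],
  [0,0,0,0],
  [0,0,0,0],
  [0,0,0,0],
  [0,0,0,0],
], jaw=1)

```text
t: 26.6
ee_pos: [0.5516, 0.1485, 0.1215]
tcp_rot: [0.002, 0.495, 0.869, 0.001]
wrist_force: [0.8, -0.2, 9.1]
grip_width: 0.0066
finger_force: 69.2
```

apply_moves([
  [0,0,-0.8,0],
  [0,0,-1.6,0],
  [0,0,-1.6,0],
  [0,0,-1.6,0],
  [0,-1.5,-1.6,0],
  [0,-3,-1.6,0],
  [0,-4.6,-1.6,0],
  [0,-4.6,-1.6,0],
])

```text
t: 27.27
ee_pos: [0.5083, 0.1242, 0.1352]
tcp_rot: [-0.001, 0.496, 0.869, -0.001]
wrist_force: [0.1, 0.7, -2.2]
grip_width: 0.0068
finger_force: 69.0
```

apply_moves([
  [0,0,0,0],
  [0,0,-2.5,0],
  [0,0,-5,0],
  [0,0,-8,0],
  [0,0,-11.5,0],
  [0,0,-14.5,0],
  [0,0,-14.5,0],
  [0,0,-14.5,0],
])

```text
t: 27.93
ee_pos: [0.5119, 0.1254, 0.2813]
tcp_rot: [0.001, 0.495, 0.869, 0.001]
wrist_force: [-0.8, 0.0, -4.0]
grip_width: 0.0066
finger_force: 69.1
```

Run:
```python
from h import *
c=capture("wrist");p,R=cur()
for m in mark_of(c,"half_red_bore")[:2]: print(m,np.round(R.T@(atz(c,m["uv"],p[2]-.029)-p),4))
# hover 5 cm behind red seat
plan((.52,-.03,.28,0),(.535,-.225,.27,-30.6))
```

```text
{'uv': [274.8, 147.7], 'conf': 0.88} [ 0.0487 -0.0002  0.029 ]
{'uv': [473.9, 238.3], 'conf': 0.38} [0.0045 0.0977 0.029 ]
now [0.5107 0.1252 0.2792] 30.6 tilt [-0.001 -0.   ]
-> (0.52, -0.03, 0.28, 0) row [-13.83, -7.1, -0.08, np.float64(0.534)] min rows 4.3
-> (0.535, -0.225, 0.27, -30.6) row [-19.5, 1.5, 1.0, np.float64(0.534)] min rows 4.7
```

apply_moves([
  [-13.8,-7.1,0,0.534],
  [-13.8,-7.1,0,0.534],
  [-13.8,-7.1,0,0.534],
  [-13.8,-7.1,0,0.534],
  [-13.8,-7.1,0,0.534],
  [-13.8,-7.1,0,0.534],
  [-13.8,-7.1,0,0.534],
])

```text
t: 28.62
ee_pos: [0.5195, -0.0297, 0.2793]
tcp_rot: [-0.001, 0.707, 0.708, -0.0]
wrist_force: [0.6, 0.3, -3.1]
grip_width: 0.0068
finger_force: 69.1
```

apply_moves([
  [-19.5,1.5,1,0.534],
  [-19.5,1.5,1,0.534],
  [-19.5,1.5,1,0.534],
  [-19.5,1.5,1,0.534],
  [-19.5,1.5,1,0.534],
  [-19.5,1.5,1,0.534],
  [-19.5,1.5,1,0.534],
  [-19.5,1.5,1,0.534],
])

```text
t: 29.28
ee_pos: [0.5349, -0.2236, 0.27]
tcp_rot: [-0.001, 0.868, 0.497, -0.0]
wrist_force: [0.3, -0.7, -2.9]
grip_width: 0.0066
finger_force: 69.1
```

Run:
```python
from h import *
plan();p,R=cur()
c=capture("wrist");save(c,"w9.png",(140,0,420,210),2.85)
for m in mark_of(c,"half_red_bore")[:2]: print(m,np.round(R.T@(atz(c,m["uv"],p[2]-.029)-p),4))
print(state()["finger_force"])
```

```text
now [ 0.5349 -0.2236  0.27  ] -30.4 tilt [-0.001  0.001]
{'uv': [276.9, 144.8], 'conf': 0.62} [ 0.05   -0.0002  0.029 ]
69.11983966827393
```

View pics/w9.png

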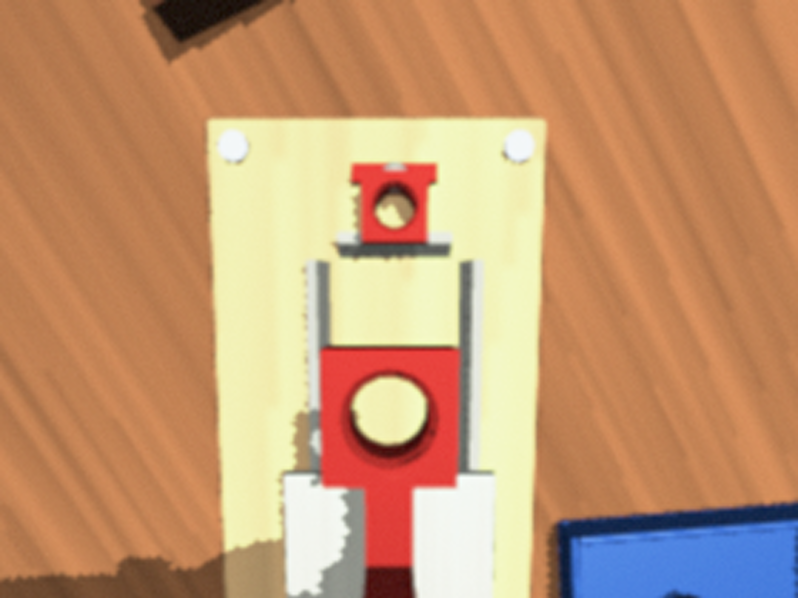

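The red lower bore is at (395,204) in the crop and the held bore at (391,411).

Run:
```python
from h import *
c=capture("wrist");p,R=cur()
f=lambda u,z:atz(c,np.array(u)/2.85+[140,0],z)
b=f((395,205),.041);h=f((391,412),p[2]-.029);print(b,R.T@(h-p))
for A,B in(((208,122),(224,598)),((546,122),(531,598))):
    d=f(A,.01)-f(B,.01);print("dir",np.degrees(np.arctan2(d[1],d[0])))
hx,hy=(R.T@(h-p))[:2]
a=np.radians(-30.6);Y=np.array([np.cos(a),np.sin(a)]);X=np.array([-Y[1],Y[0]])
t=b[:2]-hx*X-hy*Y;print(t)
plan((t[0],t[1],.116,-30.6))
```

```text
[ 0.5873008  -0.13749685  0.041     ] [ 0.05018977 -0.00013551  0.02900763]
dir 59.11616128591212
dir 59.764958101720914
[ 0.56186877 -0.18076627]
now [ 0.535  -0.2234  0.2706] -30.4 tilt [0. 0.]
-> (np.float64(0.5618687674257674), np.float64(-0.18076627032352197), 0.116, -30.6) row [5.03, 0.16, 15.46, np.float64(0.003)] min rows 3.9
```

apply_moves([
  [5.1,0.15,4,0],
  [5.1,0.15,8,0],
  [5.1,0.15,12,0],
  [5.1,0.15,14,0],
  [5.1,0.15,15.4,0],
  [5.1,0.15,15.4,0],
  [5.1,0.15,15.4,0],
  [5.1,0.15,15.4,0],
])

```text
t: 30.1
ee_pos: [0.5629, -0.1817, 0.1181]
tcp_rot: [0.001, 0.868, 0.496, 0.001]
wrist_force: [-0.1, -0.3, -2.9]
grip_width: 0.0071
finger_force: 69.1
```

apply_moves([
  [0,0,0.4,0],
  [0,0,0.8,0],
  [0,0,1.2,0],
  [0,0,1.5,0],
  [0,0,1.8,0],
  [0,0,2.0,0],
  [0,0,2.2,0],
  [0,0,2.2,0],
])

```text
t: 30.77
ee_pos: [0.562, -0.1817, 0.0941]
tcp_rot: [-0.0, 0.869, 0.495, -0.0]
wrist_force: [0.5, -0.6, -2.0]
grip_width: 0.0064
finger_force: 69.2
```

Run:
```python
from h import *
plan();print(state()["wrist_force"],state()["ft_torque"])
```

```text
now [ 0.562  -0.1817  0.0941] -30.6 tilt [-0.  0.]
[ 0.50485974 -0.57285776 -1.97715047] [ 0.00585494  0.05419054 -0.00206456]
```

apply_moves([
  [0,0,0.2,0],
  [0,0,0.2,0],
  [0,0,0.2,0],
])

```text
t: 31.02
ee_pos: [0.5627, -0.1817, 0.0937]
tcp_rot: [0.001, 0.869, 0.496, 0.001]
wrist_force: [-2.1, 4.2, 12.3]
grip_width: 0.0066
finger_force: 71.6
```

apply_moves([
  [0,0,0,0],
  [0,0,0,0],
  [0,0,0,0],
  [0,0,0,0],
  [0,0,-4,0],
  [0,0,-8,0],
  [0,0,-12,0],
  [0,0,-16,0],
], jaw=0.2)

```text
t: 31.68
ee_pos: [0.5616, -0.1815, 0.2544]
tcp_rot: [-0.0, 0.869, 0.495, -0.0]
wrist_force: [0.1, -0.0, -0.0]
grip_width: 0.034
finger_force: 0.0
```

apply_moves([
  [-3,0,-1,0],
  [-3,0,-1,0],
  [-3,0,-1,0],
  [-3,0,-1,0],
])

```text
t: 32.02
ee_pos: [0.5466, -0.2074, 0.2616]
tcp_rot: [-0.001, 0.869, 0.495, -0.0]
wrist_force: [0.5, 0.0, -1.0]
grip_width: 0.0343
finger_force: 0.0
```

Run:
```python
from h import *
plan((.575,-.06,.28,-30.6))
c=capture("wrist");save(c,"w10.png",None,1.4)
```

```text
now [ 0.5466 -0.2074  0.2616] -30.6 tilt [-0.001  0.001]
-> (0.575, -0.06, 0.28, -30.6) row [14.13, -5.07, -1.84, np.float64(-0.0)] min rows 3.6
```

View pics/w10.png

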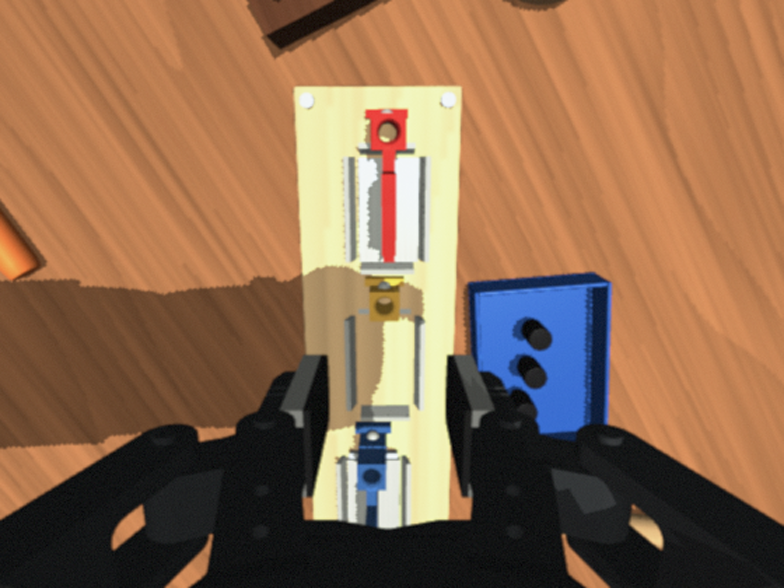

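Both halves are seated, with the red bore at (388,131) and the blue bore at (372,476). Next the pin block, measured numerically with blobs and the network.

apply_moves([
  [14.1,-5,-2,0],
  [14.1,-5,-2,0],
  [14.1,-5,-2,0],
  [14.1,-5,-2,0],
  [14.1,-5,-2,0],
  [14.1,-5,-2,0],
])

```text
t: 32.57
ee_pos: [0.5756, -0.0589, 0.2817]
tcp_rot: [-0.0, 0.868, 0.497, -0.0]
wrist_force: [0.0, -0.7, 0.2]
grip_width: 0.0344
finger_force: 0.0
```

Run:
```python
from h import *
plan();c=capture("wrist")
for m in mark_of(c,"pinblock")[:1]: print("block",m,np.round(atz(c,m["uv"],0),4))
for m in mark_of(c,"pin1")[:5]: print(round(m["conf"],2),m["uv"],np.round(atz(c,m["uv"],.004),4))
for m in boxes_of(c,"pin1")[:5]: print(round(m["conf"],2),m["bbox"])
h=cv2.cvtColor(c["pixels"],cv2.COLOR_RGB2HSV)
m=cv2.inRange(h,(18,110,150),(32,255,255))
n,l,st,ce=cv2.connectedComponentsWithStats(m)
for i in range(1,n):
    if 15<st[i,4]<2000: print(st[i],np.round(ce[i],1),np.round(atz(c,ce[i],.082),4))
for q in("half_red_bore","half_blue_bore"):
    for m in mark_of(c,q)[:2]: print(q,round(m["conf"],2),m["uv"],np.round(atz(c,m["uv"],.064),4))
save(c,"w11.png",None,1.4)
```

```text
now [ 0.5756 -0.0589  0.2817] -30.4 tilt [-0.001  0.   ]
block {'uv': [275.9, 118.0], 'conf': 0.78} [ 0.6036 -0.0088  0.    ]
0.75 [305.1, 125.2] [ 0.6274 -0.0317  0.004 ]
0.71 [264.2, 144.0] [ 0.5781 -0.0264  0.004 ]
0.62 [249.0, 99.2] [0.5885 0.023  0.004 ]
0.59 [287.8, 82.7] [0.6332 0.0164 0.004 ]
0.9 [278.3, 67.8, 297.9, 91.1]
0.73 [254.4, 141.2, 271.1, 160.8]
0.64 [231.5, 89.6, 252.8, 110.2]
0.56 [299.4, 118.9, 324.9, 139.6]
[280  65  21  22 113] [289.2  75.8] [0.6325 0.0172 0.082 ]
[228  90  21  21 152] [236.7 101.6] [0.5817 0.022  0.082 ]
[302 119  21  20 134] [311.7 130. ] [ 0.6269 -0.033   0.082 ]
[252 142  20  20 193] [260.9 153.3] [ 0.5768 -0.0277  0.082 ]
[303 309  18  12  97] [310.5 311.7] [ 0.5373 -0.1918  0.082 ]
[307 323  20  17 227] [315.5 331.5] [ 0.5306 -0.2145  0.082 ]
half_red_bore 0.59 [330.2, 238.3] [ 0.5916 -0.1388  0.064 ]
```

Run:
```python
from h import *
plan((.5775,-.027,.13,-30.6),(.5775,-.027,.054,-30.6),(.5775,-.027,.20,-30.6),(.5625,-.181,.20,-30.6))
```

```text
now [ 0.5754 -0.0616  0.2822] -30.7 tilt [-0.  0.]
-> (0.5775, -0.027, 0.13, -30.6) row [3.08, -1.58, 15.22, np.float64(-0.001)] min rows 3.7
-> (0.5775, -0.027, 0.054, -30.6) row [0.0, 0.0, 7.6, np.float64(-0.0)] min rows 1.8
-> (0.5775, -0.027, 0.2, -30.6) row [0.0, 0.0, -14.6, np.float64(-0.0)] min rows 3.5
-> (0.5625, -0.181, 0.2, -30.6) row [-14.02, 6.55, -0.0, np.float64(-0.0)] min rows 3.7
```

View pics/w11.png

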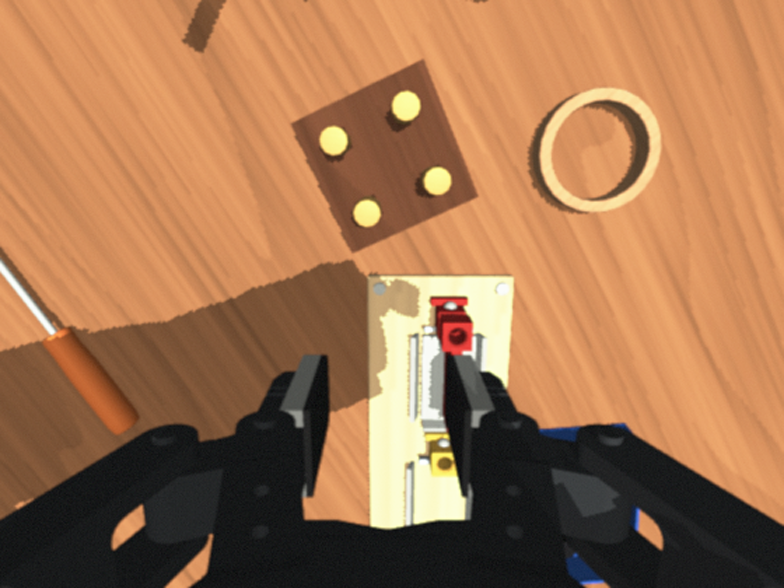

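The pin heads are at (367,214), (437,181), (406,106) and (334,140), matching the blobs. I take the nearest pin, at (367,214).

apply_moves([
  [3.1,-1.6,4,0],
  [3.1,-1.6,8,0],
  [3.1,-1.6,12,0],
  [3.1,-1.6,15.2,0],
  [3.1,-1.6,19,0],
  [3.1,-1.6,22.8,0],
  [3.1,-1.6,22.8,0],
  [3.1,-1.6,22.8,0],
])

```text
t: 33.53
ee_pos: [0.5765, -0.0262, 0.054]
tcp_rot: [-0.001, 0.869, 0.495, -0.001]
wrist_force: [-0.1, 0.4, 1.0]
grip_width: 0.0341
finger_force: 0.0
```

apply_moves([
  [0,0,0,0],
  [0,0,0,0],
  [0,0,0,0],
  [0,0,0,0],
  [0,0,0,0],
  [0,0,0,0],
  [0,0,0,0],
  [0,0,0,0],
], jaw=1)

```text
t: 34.2
ee_pos: [0.5791, -0.0264, 0.0567]
tcp_rot: [0.001, 0.869, 0.495, 0.001]
wrist_force: [0.4, -1.7, 9.5]
grip_width: 0.0158
finger_force: 68.9
```

apply_moves([
  [0,0,-1,0],
  [0,0,-3,0],
  [0,0,-6,0],
  [0,0,-10,0],
  [0,0,-14.6,0],
  [0,0,-14.6,0],
  [0,0,-14.6,0],
])

```text
t: 34.78
ee_pos: [0.5788, -0.0261, 0.2044]
tcp_rot: [0.002, 0.869, 0.496, 0.002]
wrist_force: [0.6, -0.4, -0.7]
grip_width: 0.0155
finger_force: 68.6
```

apply_moves([
  [-14,6.5,0,0],
  [-14,6.5,0,0],
  [-14,6.5,0,0],
  [-14,6.5,0,0],
  [-14,6.5,0,0],
  [-14,6.5,0,0],
  [-14,6.5,0,0],
])

```text
t: 35.37
ee_pos: [0.5618, -0.1791, 0.1999]
tcp_rot: [-0.001, 0.869, 0.495, -0.0]
wrist_force: [0.3, -0.3, -0.0]
grip_width: 0.0157
finger_force: 68.6
```

```bash
cat >> h.py <<'E'
def blobs(c,lo,hi,z,amin=15,amax=4000):
    m=cv2.inRange(cv2.cvtColor(c["pixels"],cv2.COLOR_RGB2HSV),lo,hi)
    n,l,st,ce=cv2.connectedComponentsWithStats(m)
    for i in range(1,n):
        if amin<st[i,4]<amax: print(st[i],np.round(ce[i],1),np.round(atz(c,ce[i],z),4))
E
python3 - <<'E'
from h import *
plan();p,R=cur();c=capture("wrist");save(c,"w12.png",(180,0,380,420),1)
print("brass");blobs(c,(18,110,120),(32,255,255),p[2]+.028)
print("red");blobs(c,(0,150,80),(6,255,255),.064,60)
for q in("half_red_bore","pin1"):
    for m in mark_of(c,q)[:3]: print(q,round(m["conf"],2),m["uv"],np.round(atz(c,m["uv"],.064),4), np.round(R.T@(atz(c,m["uv"],p[2]-.05)-p),4))
print(state()["finger_force"],state()["grip_width"])
E
```

```text
now [ 0.5618 -0.1791  0.1999] -30.6 tilt [-0.001  0.001]
brass
[258 246   9  12  56] [261.2 250.7] [ 0.5676 -0.1587  0.2279]
[286 246   6   9  34] [288.9 249.6] [ 0.5756 -0.163   0.2279]
[ 255  283   44   44 1576] [276.2 304.4] [ 0.5619 -0.178   0.2279]
red
[ 260  113   35   57 1099] [278.5 136.1] [ 0.5866 -0.1391  0.064 ]
[274 180  12  57 614] [279.7 206.1] [ 0.5605 -0.1852  0.064 ]
half_red_bore 0.83 [278.9, 132.5] [ 0.5882 -0.137   0.064 ] [0.0544 0.0008 0.05  ]
pin1 0.82 [278.0, 234.7] [ 0.5475 -0.2046  0.064 ] [-0.0003  0.0004  0.05  ]
68.58081419952214 0.015824478835478745
```

Run:
```python
from h import *
plan((.588,-.1378,.2,-30.6),(.588,-.1378,.125,-30.6))
```

```text
now [ 0.5622 -0.1784  0.2004] -30.5 tilt [-0.  0.]
-> (0.588, -0.1378, 0.2, -30.6) row [4.8, 0.16, 0.04, np.float64(0.001)] min rows 1.2
-> (0.588, -0.1378, 0.125, -30.6) row [0.0, 0.0, 7.5, np.float64(-0.0)] min rows 1.8
```

apply_moves([
  [2.5,0.15,0,0],
  [4.8,0.15,0,0],
  [4.8,0.15,0,0],
  [4.8,0.15,3,0],
  [4.8,0.15,6,0],
  [4.8,0.15,7.5,0],
  [4.8,0.15,7.5,0],
  [4.8,0.15,7.5,0],
])

```text
t: 36.18
ee_pos: [0.5877, -0.1383, 0.1255]
tcp_rot: [-0.0, 0.868, 0.496, -0.0]
wrist_force: [-0.3, -0.1, 0.2]
grip_width: 0.0157
finger_force: 68.6
```

apply_moves([
  [0,0,0.5,0],
  [0,0,1,0],
  [0,0,1.3,0],
  [0,0,1.6,0],
  [0,0,1.9,0],
  [0,0,2.2,0],
  [0,0,2.2,0],
])

```text
t: 36.77
ee_pos: [0.5877, -0.1389, 0.1029]
tcp_rot: [-0.0, 0.869, 0.495, -0.0]
wrist_force: [0.1, -0.4, -0.3]
grip_width: 0.0162
finger_force: 68.6
```

Run:
```python
from h import *
plan();print(state()["wrist_force"],state()["ft_torque"])
```

```text
now [ 0.5877 -0.1389  0.1029] -30.6 tilt [-0.001  0.   ]
[ 0.0754824  -0.38186453 -0.29470817] [-0.01689933 -0.02216149  0.00979865]
```

apply_moves([
  [0,0,0.5,0],
  [0,0,1,0],
  [0,0,1.4,0],
  [0,0,1.8,0],
  [0,0,2.2,0],
  [0,0,2.5,0],
  [0,0,2.7,0],
  [0,0,2.8,0],
])

```text
t: 37.43
ee_pos: [0.5879, -0.1387, 0.0751]
tcp_rot: [-0.0, 0.869, 0.496, 0.0]
wrist_force: [-0.0, 1.6, 1.4]
grip_width: 0.0158
finger_force: 68.8
```

apply_moves([
  [0,0,0.1,0],
  [0,0,0.2,0],
  [0,0,0.2,0],
])

```text
t: 37.68
ee_pos: [0.5885, -0.1385, 0.0746]
tcp_rot: [0.0, 0.869, 0.496, 0.001]
wrist_force: [-3.3, 5.5, 14.7]
grip_width: 0.0155
finger_force: 70.5
```

Run:
```python
from h import *
plan();print(state()["wrist_force"],state()["ft_torque"])
```

```text
now [ 0.5885 -0.1385  0.0746] -30.6 tilt [0.002 0.001]
[-3.34845585  5.53682574 14.74004529] [1.42718984 0.61807354 0.02979759]
```

apply_moves([
  [0,0,0.1,0],
  [0,0,0.1,0],
  [0,0,0.1,0],
])

```text
t: 37.93
ee_pos: [0.5889, -0.1383, 0.0743]
tcp_rot: [0.0, 0.868, 0.496, 0.001]
wrist_force: [-3.9, 9.0, 23.1]
grip_width: 0.0158
finger_force: 71.5
```

apply_moves([
  [0,0,0,0],
  [0,0,0,0],
  [0,0,0,0],
  [0,0,0,0],
  [0,0,-4,0],
  [0,0,-8,0],
  [0,0,-12,0],
  [0,0,-16,0],
], jaw=0.2)

```text
t: 38.6
ee_pos: [0.5875, -0.1389, 0.2343]
tcp_rot: [-0.0, 0.869, 0.495, -0.0]
wrist_force: [0.7, -0.3, 1.0]
grip_width: 0.034
finger_force: 0.0
```

apply_moves([
  [-6,0,0,0],
  [-6,0,0,0],
  [-6,0,0,0],
  [-6,0,0,0],
])

```text
t: 38.93
ee_pos: [0.5571, -0.1914, 0.2324]
tcp_rot: [-0.0, 0.869, 0.495, -0.0]
wrist_force: [0.1, -0.7, 0.3]
grip_width: 0.034
finger_force: 0.0
```

Run:
```python
from h import *
p,R=cur();c=capture("wrist");a=capture("scene");b=capture("side")
print("brass w");blobs(c,(18,110,120),(32,255,255),.1)
for X in((.5885,-.138,.10),(.5885,-.138,.064)): print("exp w",proj(c,X),"scene",proj(a,X),"side",proj(b,X))
print("scene");blobs(a,(18,110,100),(32,255,255),.1,5,200);print("side");blobs(b,(18,110,100),(32,255,255),.1,5,200)
plan((.605,-.115,.24,-30.6))
save(b,"side2.png",(240,200,400,400),4)
cv2.imwrite("pics/combo.png",np.hstack([cv2.resize(c["pixels"][60:300,180:420,::-1],(400,400)),cv2.resize(b["pixels"][220:320,250:350,::-1],(400,400))]))
```

```text
brass w
[264 107  23  25 398] [274.8 120.2] [ 0.5856 -0.1403  0.1   ]
[257 222  32  37 606] [272.2 240.6] [ 0.5371 -0.2178  0.1   ]
exp w [276.6814938 115.2575296] scene [212.13251964 181.47723827] side [307.4884935 261.0402186]
exp w [276.64181473 114.76086352] scene [213.00002795 191.95430327] side [306.7990958  273.93240085]
scene
[153  46   5   3   6] [155.2  47.3] [-0.2509 -0.8217  0.1   ]
[269 156  28   9 100] [282.7 160.2] [0.4131 0.0081 0.1   ]
[190 168   8   9  36] [194.4 171.4] [ 0.5602 -0.2085  0.1   ]
[104 173   6   3   6] [106.5 174. ] [ 0.6611 -0.4359  0.1   ]
[182 174  16  15 117] [190.1 181. ] [ 0.6084 -0.1966  0.1   ]
[208 179  12  13  83] [212.3 184.9] [ 0.6036 -0.1302  0.1   ]
[ 82 180   4   2   6] [ 83.5 180.5] [ 0.7118 -0.4766  0.1   ]
[ 61 185   6   3   8] [ 63.8 186.4] [ 0.7551 -0.5095  0.1   ]
[ 68 184   4   3   6] [ 69.3 184.7] [ 0.7429 -0.5004  0.1   ]
[177 195   7   7   7] [180. 198.] [ 0.69   -0.1837  0.1   ]
[263 195   7  15  82] [265.6 201.7] [0.6243 0.0373 0.1   ]
[230 200  15  15  99] [240.4 206.6] [ 0.668  -0.0168  0.1   ]
[187 204   6   6   6] [189.5
[... 698 characters left out ...]
  ]
[353 236   4   6   6] [355.  238.5] [ 0.7153 -0.0561  0.1   ]
[315 239   7   5  21] [318.  240.3] [ 0.6249 -0.0577  0.1   ]
[306 259   5   5  23] [308.  261.2] [ 0.5896 -0.1386  0.1   ]
[360 259   8   1   8] [363.5 259. ] [ 0.715  -0.1394  0.1   ]
[376 261   7   6   9] [378.7 263.4] [ 0.7446 -0.1581  0.1   ]
[306 266   5   9  17] [308.1 271.2] [ 0.5847 -0.1744  0.1   ]
[351 271   8   6   9] [354.3 273.6] [ 0.6823 -0.1895  0.1   ]
[375 275   8   4   8] [378.5 276.9] [ 0.7309 -0.2044  0.1   ]
[275 310  18  16 195] [283.3 318. ] [ 0.5189 -0.3105  0.1   ]
now [ 0.5576 -0.1901  0.2321] -30.6 tilt [-0.  0.]
-> (0.605, -0.115, 0.24, -30.6) row [8.87, 0.26, -0.79, np.float64(0.001)] min rows 2.1
```

The pin is home: its head top is seen at (308,261) in the side view, against (307.5,261) expected. Next pin.

apply_moves([
  [8.9,0.3,-1,0],
  [8.9,0.3,-1,0],
  [8.9,0.3,-1,0],
  [8.9,0.3,-1,0],
  [8.9,0.3,-1,0],
])

```text
t: 39.5
ee_pos: [0.6054, -0.1148, 0.242]
tcp_rot: [-0.0, 0.868, 0.496, -0.0]
wrist_force: [0.6, -1.0, -0.1]
grip_width: 0.0341
finger_force: 0.0
```

Run:
```python
from h import *
c=capture("wrist")
blobs(c,(18,110,150),(32,255,255),.082,60)
plan((.627,-.032,.13,-30.6),(.627,-.032,.054,-30.6),(.627,-.032,.22,-30.6),(.52,-.20,.22,-30.6),(.4255,-.389,.20,-30.6))
```

```text
[207  10  24  27 396] [217.6  23.1] [0.6324 0.0177 0.082 ]
[149  41  23  25 447] [160.   52.9] [0.5837 0.0225 0.082 ]
[237  76  23  24 286] [246.5  89. ] [ 0.6263 -0.0328  0.082 ]
[263 226  19  18 279] [271.9 234.6] [ 0.5826 -0.1448  0.082 ]
[259 315  23  20 274] [269.7 326. ] [ 0.5358 -0.2197  0.082 ]
now [ 0.6051 -0.1155  0.2421] -30.6 tilt [-0.001 -0.   ]
-> (0.627, -0.032, 0.13, -30.6) row [8.31, -2.36, 11.21, np.float64(0.001)] min rows 3.4
-> (0.627, -0.032, 0.054, -30.6) row [0.0, 0.0, 7.6, np.float64(-0.0)] min rows 1.8
-> (0.627, -0.032, 0.22, -30.6) row [0.0, 0.0, -16.6, np.float64(-0.0)] min rows 4.0
-> (0.52, -0.2, 0.22, -30.6) row [-19.91, -0.66, -0.0, np.float64(-0.0)] min rows 4.8
-> (0.4255, -0.389, 0.2, -30.6) row [-21.08, 1.49, 2.0, np.float64(-0.0)] min rows 5.1
```

apply_moves([
  [8.3,-2.4,2,0],
  [8.3,-2.4,5,0],
  [8.3,-2.4,8,0],
  [8.3,-2.4,11.2,0],
  [8.3,-2.4,15,0],
  [8.3,-2.4,18.8,0],
  [8.3,-2.4,18.8,0],
  [8.3,-2.4,18.8,0],
])

```text
t: 40.22
ee_pos: [0.6256, -0.0326, 0.0539]
tcp_rot: [-0.001, 0.869, 0.495, -0.001]
wrist_force: [0.1, 1.2, 0.6]
grip_width: 0.034
finger_force: 0.0
```

apply_moves([
  [0,0,0,0],
  [0,0,0,0],
  [0,0,0,0],
  [0,0,0,0],
  [0,0,0,0],
  [0,0,0,0],
  [0,0,0,0],
  [0,0,0,0],
], jaw=1)

```text
t: 40.88
ee_pos: [0.6283, -0.0325, 0.0569]
tcp_rot: [0.002, 0.869, 0.495, 0.001]
wrist_force: [-0.7, -3.6, 9.8]
grip_width: 0.0157
finger_force: 68.9
```

apply_moves([
  [0,0,-1,0],
  [0,0,-3,0],
  [0,0,-6,0],
  [0,0,-10,0],
  [0,0,-14,0],
  [0,0,-16.6,0],
  [0,0,-16.6,0],
  [0,0,-16.6,0],
])

```text
t: 41.55
ee_pos: [0.6276, -0.0319, 0.2233]
tcp_rot: [0.001, 0.869, 0.496, 0.002]
wrist_force: [0.3, 0.4, -0.5]
grip_width: 0.016
finger_force: 68.5
```

apply_moves([
  [-19.9,-0.7,0,0],
  [-19.9,-0.7,0,0],
  [-19.9,-0.7,0,0],
  [-19.9,-0.7,0,0],
  [-19.9,-0.7,0,0],
  [-19.9,-0.7,0,0],
  [-19.9,-0.7,0,0],
])

```text
t: 42.13
ee_pos: [0.5184, -0.2006, 0.2202]
tcp_rot: [-0.0, 0.869, 0.494, -0.0]
wrist_force: [0.5, 0.6, 0.2]
grip_width: 0.0158
finger_force: 68.5
```

apply_moves([
  [-21.1,1.5,2,0],
  [-21.1,1.5,2,0],
  [-21.1,1.5,2,0],
  [-21.1,1.5,2,0],
  [-21.1,1.5,2,0],
  [-21.1,1.5,2,0],
  [-21.1,1.5,2,0],
  [-21.1,1.5,2,0],
])

```text
t: 42.8
ee_pos: [0.4256, -0.388, 0.2001]
tcp_rot: [-0.001, 0.869, 0.496, 0.0]
wrist_force: [0.6, 0.2, -0.6]
grip_width: 0.016
finger_force: 68.5
```

Run:
```python
from h import *
plan();p,R=cur();c=capture("wrist")
print("brass");blobs(c,(18,110,120),(32,255,255),p[2]+.028,300)
print("blue");blobs(c,(100,130,60),(125,255,255),.064,200)
for q in("half_blue_bore","pin1"):
    for m in mark_of(c,q)[:3]: print(q,round(m["conf"],2),m["uv"],np.round(atz(c,m["uv"],.064),4), np.round(R.T@(atz(c,m["uv"],p[2]-.05)-p),4))
print(state()["finger_force"],state()["grip_width"])
plan((.4518,-.3440,.20,-30.6))
```

```text
now [ 0.4256 -0.388   0.2001] -30.6 tilt [-0.     0.001]
brass
[ 255  280   44   44 1552] [276.3 301.2] [ 0.4262 -0.3859  0.2281]
blue
[ 260  109   34  122 1654] [276.3 159.4] [ 0.4403 -0.3618  0.064 ]
half_blue_bore 0.68 [278.3, 129.1] [ 0.4529 -0.3435  0.064 ] [0.056  0.0005 0.05  ]
pin1 0.97 [274.1, 233.8] [ 0.409  -0.4113  0.064 ] [ 0.0002 -0.0017  0.05  ]
68.53982035070658 0.01574546435611088
now [ 0.426  -0.3874  0.2006] -30.5 tilt [0. 0.]
-> (0.4518, -0.344, 0.2, -30.6) row [5.05, 0.02, 0.06, np.float64(0.002)] min rows 1.2
```

apply_moves([
  [2.5,0,0,0],
  [5,0,0,0],
  [5,0,0,0],
  [5,0,3,0],
  [5,0,6,0],
  [5,0,7.5,0],
  [5,0,7.5,0],
  [5,0,7.5,0],
])

```text
t: 43.62
ee_pos: [0.4508, -0.345, 0.1257]
tcp_rot: [-0.0, 0.868, 0.496, -0.0]
wrist_force: [0.2, -0.7, 0.3]
grip_width: 0.0154
finger_force: 68.5
```

apply_moves([
  [0,0,0.5,0],
  [0,0,1,0],
  [0,0,1.3,0],
  [0,0,1.6,0],
  [0,0,1.9,0],
  [0,0,2.2,0],
  [0,0,2.2,0],
])

```text
t: 44.2
ee_pos: [0.4505, -0.3456, 0.1029]
tcp_rot: [-0.0, 0.869, 0.495, 0.0]
wrist_force: [1.0, 0.8, -1.0]
grip_width: 0.0153
finger_force: 68.6
```

Run:
```python
from h import *
plan();print(state()["wrist_force"],state()["ft_torque"])
```

```text
now [ 0.4505 -0.3456  0.1029] -30.6 tilt [-0.     0.001]
[ 1.02587749  0.83835074 -0.95360315] [ 0.21489347 -0.15356324  0.03905262]
```

apply_moves([
  [0.08,0.03,0.5,0],
  [0.08,0.03,1,0],
  [0.08,0.03,1.4,0],
  [0.08,0.03,1.8,0],
  [0.08,0.03,2.2,0],
  [0.08,0.03,2.5,0],
  [0.08,0.03,2.7,0],
  [0.08,0.03,2.8,0],
])

```text
t: 44.87
ee_pos: [0.4512, -0.3451, 0.0752]
tcp_rot: [-0.0, 0.869, 0.496, 0.0]
wrist_force: [0.8, 3.5, 8.7]
grip_width: 0.0151
finger_force: 69.5
```

apply_moves([
  [0,0,0.1,0],
  [0,0,0.2,0],
  [0,0,0.2,0],
])

```text
t: 45.12
ee_pos: [0.4517, -0.345, 0.0748]
tcp_rot: [0.001, 0.869, 0.496, 0.001]
wrist_force: [-1.4, 8.1, 20.1]
grip_width: 0.0159
finger_force: 71.1
```

Run:
```python
from h import *
plan();print(state()["wrist_force"],state()["ft_torque"])
```

```text
now [ 0.4517 -0.345   0.0748] -30.6 tilt [ 0.002 -0.   ]
[-1.44640223  8.12496528 20.13757142] [1.77792458 0.39069131 0.04828199]
```

apply_moves([
  [0,0,0.1,0],
  [0,0,0.1,0],
  [0,0,0.1,0],
])

```text
t: 45.37
ee_pos: [0.4519, -0.345, 0.0745]
tcp_rot: [0.001, 0.868, 0.496, 0.001]
wrist_force: [-2.4, 12.4, 31.2]
grip_width: 0.0159
finger_force: 72.4
```

apply_moves([
  [0,0,0,0],
  [0,0,0,0],
  [0,0,0,0],
  [0,0,0,0],
  [0,0,-4,0],
  [0,0,-8,0],
  [0,0,-12,0],
  [0,0,-16,0],
], jaw=0.2)

```text
t: 46.03
ee_pos: [0.4508, -0.345, 0.2342]
tcp_rot: [-0.0, 0.869, 0.495, -0.0]
wrist_force: [0.4, -0.5, -0.4]
grip_width: 0.0342
finger_force: 0.0
```

apply_moves([
  [-6,-6,0,0],
  [-6,-6,0,0],
  [-6,-6,0,0],
  [-6,-6,0,0],
  [-6,-6,0,0],
  [-6,-6,0,0],
])

```text
t: 46.53
ee_pos: [0.3696, -0.3662, 0.2321]
tcp_rot: [-0.0, 0.868, 0.496, 0.0]
wrist_force: [-1.0, -0.3, 0.2]
grip_width: 0.0342
finger_force: 0.0
```

Run:
```python
from h import *
a=capture("scene");b=capture("side");c=capture("wrist")
for n,X in(("red",(.5885,-.138,.10)),("blue",(.452,-.344,.10))): print(n,proj(a,X),proj(b,X),proj(c,X))
print("side");blobs(b,(18,110,100),(32,255,255),.1,15,100)
print("w");blobs(c,(18,110,100),(32,255,255),.1,100,1000)
print("blue/red web tops expected side",[np.round(proj(b,X)) for X in((.4253,-.3883,.12),(.5627,-.1817,.12))])
A=b["pixels"][220:420,190:370,::-1];B=c["pixels"][:,150:450,::-1]
cv2.imwrite("pics/fin.png",np.hstack([cv2.resize(A,(495,550)),cv2.resize(a["pixels"][130:240,120:180+0,::-1],(300,550))]))
```

```text
red [212.13251964 181.47723827] [307.4884935 261.0402186] [ 409.8733775  -349.40237309]
blue [171.56312884 144.93905952] [247.48307796 333.37860091] [360.29834963 116.89585458]
side
[23 72 29  2 35] [38.4 72.2] [-0.6917  1.7537  0.1   ]
[294 227   7   4  18] [297.3 228.7] [ 0.5817 -0.003   0.1   ]
[314 228   6   4  18] [316.9 229.2] [ 0.6301 -0.0086  0.1   ]
[306 259   5   5  22] [307.9 261.1] [ 0.5894 -0.1383  0.1   ]
[306 265   5  10  25] [307.4 270.6] [ 0.5834 -0.1722  0.1   ]
w
[346 109  25  24 449] [357.6 120.5] [ 0.4492 -0.3453  0.1   ]
blue/red web tops expected side [array([232., 345.]), array([299., 266.])]
```

View pics/fin.png

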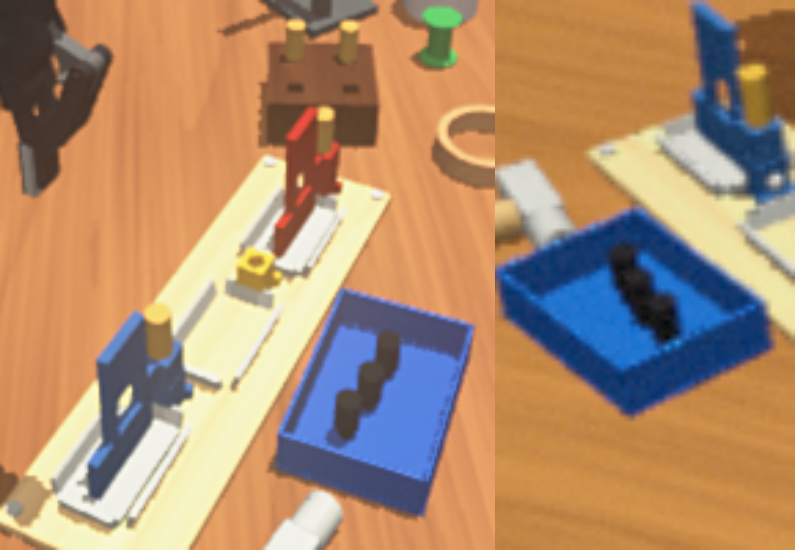

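The side view shows the blue pin's head top at about (247,333.5), against (247.5,333.4) expected, so it is home. Both halves are seated and the three plugs are in the tray.

```bash
python3 -c "
from rig import *
print(sign_off())"
```

```text
the job is handed in; nothing more can be done
None
```

The job is handed in: the three plugs are in the tray, and the red and blue halves (no yellow one hung on the rack) are seated and pinned fully home by my camera check; `sign_off()` returned no verdict.

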